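# Load putter weights and lock the carriage in the dosing fixture

## Task

Free the locked carriage by sliding the yellow keeper back open, and draw the empty carriage back to its loading end. There, stand every putter weight from the rubber mat, shank up, in its own pocket. Then push the carriage along again until its detent clicks home, press the red lock plunger down and, holding it down, slide the yellow keeper fully across so that the plunger stays trapped. Leave the jar, tape and screwdriver where they are.

Things in the scene. Friction and masses are not known exactly. Their poses are not given: they have to be found in the camera images.
- fixture: Bench fixture: aluminium plate 172 x 400 x 8 mm with blue blocks. Origin on the table under the middle of the slide; x across the slide (away from the robot at yaw 0), y along it towards home, z up; yaw -0.2 to 0.2. Blue lock housing, 36 mm high, at x -110 to -65 mm, y -15 to 82 mm; end stop at y 156 mm; grey manifold bar 44 mm high at x 75 to 91 mm, y 25 to 155 mm.
- carriage (a joint): Grey carriage 72 x 210 mm, deck 30 mm above the table, five pockets in a row; slides along fixture y. Value in m: 0 = drawn back (loading end), 0.108 = end stop; starts home and locked, stays where left. Friction 2 N. A spring-ball detent adds about 6 N at 0.092 to 0.100, then snaps behind a ridge and draws it on past 0.105: clicked home; drawing it back takes as much.
- carriage_handle (a point): Top centre of the carriage's orange upright handle, 12 mm (fixture x) by 22 mm (fixture y), 40 mm tall above the deck, top 70 mm above the table, on the carriage's -y end; moves with the carriage. Pinch it across fixture x to slide the carriage.
- plunger (a joint): Vertical lock plunger with red press bar; value in m: 0 = up, grows as pressed, stop at 0.017. Spring: 6 N at 0, 11 N at 0.017. Starts trapped; springs up when untrapped. Its pin enters a notch in the carriage's side tongue only when the carriage is clicked home, else it stops at about 0.004. Deeper than 0.0125 it lets the keeper pass; trapped, it rests at about 0.012.
- plunger_pad (a point): Point on top of the red press bar, 4 mm along fixture +y from the plunger axis; 64 mm above the table when up, moves with the plunger. The bar is 22 mm wide (fixture x), 6 mm thick, from 17 mm on the -y side to 46 mm on the +y side of this point. Press it anywhere along its length; a fingertip may slide along it while pressing.
- keeper (a joint): Yellow keeper, a forked plate on the lock housing sliding along fixture y; value in m: 0 = open, 0.020 = fully across (stop); starts across. Friction 1.5 N (4 N while trapping); stays where left. Blocked by the plunger's collar unless the plunger is held deeper than 0.0125; across, its fork lies over the collar and keeps the plunger down.
- keeper_bar (a point): Middle of the -y face of the keeper's yellow crossbar: 40 mm long (fixture x), 8 mm thick, 10 mm high, this point 75 mm above the table. It bridges the red bar, 6 mm above it when up. Open, it is 22 mm along fixture +y from plunger_pad. Moves with the keeper: shut fingers pressing the red bar down can push the crossbar along +y in the same motion.
- mat: Black rubber parts mat, 260 x 170 mm, a thin flat sheet with no step at its edge, fixed; origin under its centre.
- pocket1 (a point): Centre of the floor of pocket 1 of 5 in the carriage (32 mm wide, 8 mm deep, floor 22 mm above the table), moves with the carriage; axes as the fixture. Pocket 1 is next to the handle.
- weight1: Putter head weight, steel or brass, 70 g: round head 28 mm across and 12 mm high below, threaded shank 12 mm across and 14 mm long standing on it; 26 mm tall. Origin: centre of its underside, z up along the shank. Starts upright on the mat; may be absent (3 to 5 are there).
- pocket2 (a point): Centre of the floor of pocket 2 of 5 in the carriage (32 mm wide, 8 mm deep, floor 22 mm above the table), moves with the carriage; axes as the fixture. Pocket 1 is next to the handle.
- weight2: Putter head weight, steel or brass, 70 g: round head 28 mm across and 12 mm high below, threaded shank 12 mm across and 14 mm long standing on it; 26 mm tall. Origin: centre of its underside, z up along the shank. Starts upright on the mat; may be absent (3 to 5 are there).
- pocket3 (a point): Centre of the floor of pocket 3 of 5 in the carriage (32 mm wide, 8 mm deep, floor 22 mm above the table), moves with the carriage; axes as the fixture. Pocket 1 is next to the handle.
- weight3: Putter head weight, steel or brass, 70 g: round head 28 mm across and 12 mm high below, threaded shank 12 mm across and 14 mm long standing on it; 26 mm tall. Origin: centre of its underside, z up along the shank. Starts upright on the mat; may be absent (3 to 5 are there).
- pocket4 (a point): Centre of the floor of pocket 4 of 5 in the carriage (32 mm wide, 8 mm deep, floor 22 mm above the table), moves with the carriage; axes as the fixture. Pocket 1 is next to the handle.
- weight4: Putter head weight, steel or brass, 70 g: round head 28 mm across and 12 mm high below, threaded shank 12 mm across and 14 mm long standing on it; 26 mm tall. Origin: centre of its underside, z up along the shank. Starts upright on the mat; may be absent (3 to 5 are there).
- pocket5 (a point): Centre of the floor of pocket 5 of 5 in the carriage (32 mm wide, 8 mm deep, floor 22 mm above the table), moves with the carriage; axes as the fixture. Pocket 1 is next to the handle.
- weight5: Putter head weight, steel or brass, 70 g: round head 28 mm across and 12 mm high below, threaded shank 12 mm across and 14 mm long standing on it; 26 mm tall. Origin: centre of its underside, z up along the shank. Starts upright on the mat; may be absent (3 to 5 are there).
- glue_jar: Glue jar with blue lid, 64 mm across, 85 mm tall; a bystander. Origin: centre of underside.
- tape_roll: Roll of silver tape, lying, 96 mm across, 24 mm high; a bystander. Origin: centre of underside.
- torque_driver: Blue-handled screwdriver, 200 mm long, lying; a bystander. Origin: under its middle.

How it is judged:
By the outcome, as a careful person would: the job done as asked, in the order asked, and still so for the second after the job is handed in, with the robot touching nothing.
Of weight1, weight2, weight3, weight4, weight5 only 3 to 5 are there at a start; the rules pass over those that are not, and their reading is None.
At some moment in a run one of weight1, weight2, weight3, weight4, weight5 may be knocked a few centimetres aside while the robot is not near it.
It also fails if it takes over 210 s, if anything falls off the work surface, if the arm or the gripper's body presses on something with over 40 N, if the wrist force passes 120 N, or if a joint passes its speed limit or range.

## Robot

A 7-joint arm with a two-finger parallel gripper is mounted at the origin on the work surface. World frame = base frame: x ahead of the robot, y to its left, z up, the work surface at z = 0. Lengths are in m, angles in rad, forces in N, time in s.
With the tool pointing down it reaches from about 0.425 to 0.975 m from the base axis. Payload 16.7 kg.
Tool frame: the origin (TCP) lies midway between the tips of the shut fingers; the grasp point (between the pads) lies behind it (r.hold_point_z is the z of the grasp point in the tool frame, in m); z points along the fingers, y is the direction in which the jaws open and shut (so a half turn about z gives the same grasp; the last joint's range is limited). The gripper opens to 85 mm and grips with 20 to 120 N. Pads are 22 mm wide; open, the fingers measure 114 mm over their backs; the gripper's body (76 mm by 85 mm) begins 54 mm behind the grasp point. The pads swing forward as they close: fully open they stand 13 mm farther back than shut.
Start: joints at [1.077, 0.426, 0.074, 1.606, -0.034, 1.111, -0.067], TCP at [0.228, -0.635, 0.231] pointing down, gripper open.
Joint ranges: [-2.85, 2.85], [-0.5, 2.14], [-1.23, 1.37], [0.21, 2.46], [-1.02, 4.16], [0.16, 2.05], [-2.73, 2.73]. Speed limits (rad/s): [1.89, 1.89, 2.39, 2.39, 3.01, 3.01, 3.01].

## Interface

Orientations are given as a unit quaternion [x, y, z, w].
In Python, from station import r gives the robot as it stands. The module is installed in compiled form; this text tells all that it offers.
- The arm moves only by the shell command python3 -m crank 'ROWS'. ROWS is JSON, a list of rows, each a list of 3 entries, a list of its own where there are three numbers: the opening in per cent of the stroke, from 0 (shut) to 100 (fully open), then the shift along the tool's x, y, z in mm, then the turn, a rotation vector about the tool's x, y, z in rad. In form: [[grip, [x, y, z], [rx, ry, rz]], ...]. A call has exactly 5 rows; each row is the pose to reach, as a shift and turn from the pose commanded when the call began, along the tool's axes at that moment; what a row does not reach only later rows make up. A row lasts 1/12 s, in which the tool goes at most 41.7 mm and 7.16 degrees, less where a joint would pass 70% of its speed; a pose out of reach is approached as far as the arm can. A call with a gripper value outside its range is refused whole. The fingers move at their own pace and stop on an object; the grip force is fixed at half the most. Time passes only in rows, so rows that repeat a pose let the fingers close, or fill a call up. It gives the time, the measured TCP pose, the force and the opening at its end, in the units of the state.
- r.get_obs(): the state, without advancing time (a new reading comes with each control period).
- r.grab_frame(name): name is "scene" or "top" or "wrist"; returns (picture, depth): 400x640x3 uint8, blue, green, red; 400x640 float32, m along the optical axis (not along the pixel's ray), 0 where there is no reading.
- r.get_calibration(name): a dict with "camera_matrix" (3x3 intrinsics, pixels), "T" (4x4, takes a point from camera to world coordinates). Camera axes: x right, y up, looking along -z (the intrinsics and any distortion apply to the point x, -y, -z); pixel columns grow to the right and rows downward; lengths in m; the calibration is good to about 2 mm. A picture is of the moment at which its call begins: read the wrist's pose just before it. get_calibration takes no time and is no camera call; for the wrist camera it gives the pose at the moment of the call.
- r.job_done(): hands the job in, once; it reports no verdict.
The state is a dict: "time_s": time; "joints": joint angles; "qd": joint speeds; "tau": joint torques, N m; "position": TCP position; "eef_rot": TCP orientation; "contact_force": force on the tool from outside, world axes, zero at the start; "ft_torque": the same for the moment, N m; "grip_width": finger opening in m.
Only numpy, scipy, OpenCV 4.12 (cv2) and the standard library are available. Lean on these libraries where they do the work, as an engineer would, in place of code of your own. Each camera call takes 0.05 s, during which the arm holds its last target.

## Working session

There is one attempt and no reset: what is moved stays moved. The work goes in short steps, Python scripts to look and compute and a shell command to move; the robot and the scene stay as the last step left them, time stands still between calls to the robot, and variables do not carry over. Pictures are saved under pics/ and viewed, and the job is handed in when it is done.

```bash
mkdir -p pics; ls; python3 - <<'E'
from station import r
import cv2, numpy as np
o=r.get_obs(); print({k:np.round(v,3).tolist() for k,v in o.items()}, r.hold_point_z)
for n in ["scene","top"]:
    c=r.get_calibration(n); p,d=r.grab_frame(n)
    cv2.imwrite(f"pics/{n}0.png",p); np.save(f"pics/{n}0d.npy",d)
    print(n,np.round(c["camera_matrix"],1).tolist(),np.round(c["T"],3).tolist(),[k for k in c])
E
```

```text
pics
{'time_s': 0.0, 'joints': [1.076, 0.427, 0.074, 1.607, -0.034, 1.111, -0.067], 'qd': [0.001, 0.001, 0.0, -0.0, -0.0, -0.001, -0.001], 'tau': [0.001, -94.982, 3.761, -46.35, 0.019, 0.01, 0.0], 'position': [0.228, -0.635, 0.231], 'eef_rot': [0.985, 0.172, -0.0, -0.001], 'contact_force': [0.476, -0.106, 0.959], 'ft_torque': [-0.02, -0.022, -0.027], 'grip_width': 0.085} -0.0187
scene [[392.6, 0.0, 324.6], [0.0, 392.6, 199.7], [0.0, 0.0, 1.0]] [[-0.83, -0.442, 0.341, 0.935], [0.558, -0.659, 0.504, 0.574], [0.002, 0.608, 0.794, 0.888], [0.0, 0.0, 0.0, 1.0]] ['camera_matrix', 'T']
top [[441.2, 0.0, 320.7], [0.0, 441.2, 196.9], [0.0, 0.0, 1.0]] [[0.002, 0.988, -0.156, 0.42], [-1.0, 0.004, 0.01, 0.084], [0.01, 0.156, 0.988, 1.144], [0.0, 0.0, 0.0, 1.0]] ['camera_matrix', 'T']
```

View pics/top0.png

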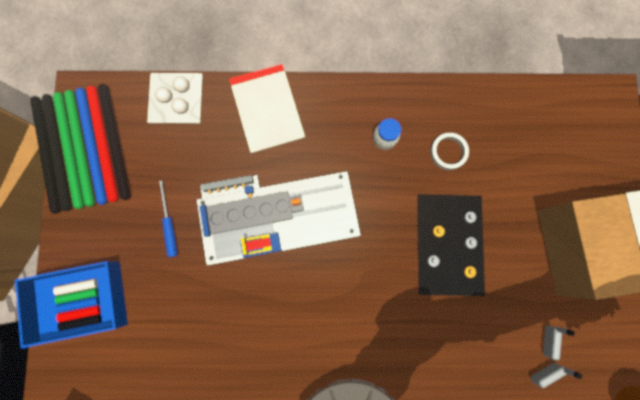

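View pics/scene0.png

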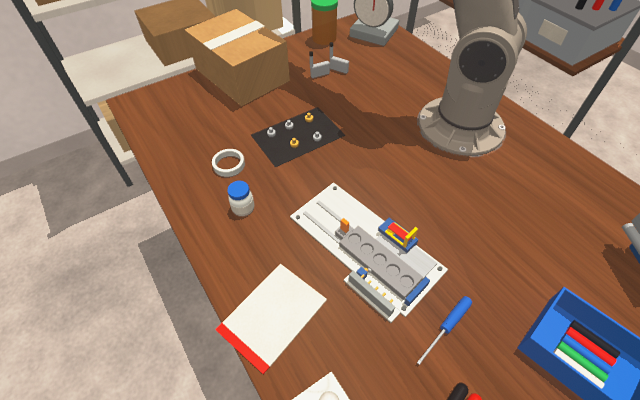

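Top view: the fixture is around (278,218), with home to the left. Five weights sit on the mat at (470,217), (471,242), (433,261), (438,231) and (470,271). Next I'll measure them.

```bash
cat > h.py <<'E'
from station import r
import cv2, numpy as np
from scipy.spatial.transform import Rotation as R
def ray(c,u,v,z):
    K=c["camera_matrix"];T=c["T"]
    d=T[:3,:3]@np.array([(u-K[0,2])/K[0,0],-(v-K[1,2])/K[1,1],-1.0]); o=T[:3,3]
    return o+d*(z-o[2])/d[2]
def deproj(c,d):
    K=c["camera_matrix"];T=c["T"]; v,u=np.mgrid[0:d.shape[0],0:d.shape[1]]
    P=np.stack([(u-K[0,2])/K[0,0]*d,-(v-K[1,2])/K[1,1]*d,-d],-1)
    return P@T[:3,:3].T+T[:3,3]
def blobs(mask,amin=4):
    n,l,s,ce=cv2.connectedComponentsWithStats(mask.astype(np.uint8))
    return [(s[i,4],ce[i]) for i in range(1,n) if s[i,4]>=amin]
def toolrows(target,yaw=None):
    """shift in tool axes mm to reach world target TCP pos"""
    o=r.get_obs(); Rm=R.from_quat(o["eef_rot"]).as_matrix()
    return np.round(1000*Rm.T@(np.array(target)-o["position"]),1)
E
python3 - <<'E'
from h import *
p=cv2.imread("pics/top0.png"); d=np.load("pics/top0d.npy"); c=r.get_calibration("top")
P=deproj(c,d)
for nm,(a,b,x,y) in dict(fx=(190,165,370,275),mat=(405,185,495,305)).items():
    q=p[b:y,a:x]; k=4 if nm=='fx' else 5
    cv2.imwrite(f"pics/{nm}.png",cv2.resize(q,None,fx=k,fy=k,interpolation=cv2.INTER_CUBIC))
h=cv2.cvtColor(p,cv2.COLOR_BGR2HSV)
# plate: white bright low-sat
reg=np.zeros(p.shape[:2],bool); reg[165:275,190:370]=1
m=reg&(P[...,2]>0.004)&(P[...,2]<0.1)&(d>0)
print("fixture px",m.sum(), "rect", cv2.minAreaRect(np.argwhere(m)[:,::-1].astype(np.float32)))
pl=P[m&(P[...,2]<0.012)]; print("plate z",np.median(pl[:,2]))
hull=cv2.minAreaRect((P[m][:,:2]*1000).astype(np.float32)); print(hull, cv2.boxPoints(hull))
matr=np.zeros_like(reg); matr[185:305,405:495]=1
mw=matr&((h[...,2]>90))&(P[...,2]>0.0)
dark=matr&(h[...,2]<60)
for a,ce in blobs(mw,15): print("w",a,np.round(ce,1),"z at",np.round(P[int(ce[1]),int(ce[0])],3), "ray z.012",np.round(ray(c,*ce,0.012),4))
E
```

```text
fixture px 10608 rect ((279.69354248046875, 218.57955932617188), (180.4316864013672, 107.89974212646484), 0.9710219502449036)
plate z 0.007472554320207769
((544.9661865234375, 181.52305603027344), (468.9303894042969, 281.2084045410156), 89.1605453491211) [[400.942    -50.857025]
 [682.12024  -54.97693 ]
 [688.99036  413.90314 ]
 [407.81213  418.02304 ]]
w 23 [415.1 186.3] z at [ 0.631 -0.177 -0.005] ray z.012 [ 0.6273 -0.174   0.012 ]
w 31 [427.5 189.1] z at [ 0.622 -0.207  0.003] ray z.012 [ 0.6199 -0.2063  0.012 ]
w 20 [437.8 188.5] z at [ 0.626 -0.236 -0.004] ray z.012 [ 0.6217 -0.2332  0.012 ]
w 16 [463.6 187.9] z at [ 0.628 -0.303  0.002] ray z.012 [ 0.6236 -0.3008  0.012 ]
w 196 [482.4 194.1] z at [ 0.61  -0.353 -0.   ] ray z.012 [ 0.6072 -0.3493  0.012 ]
w 52 [451.4 189.9] z at [ 0.623 -0.273 -0.004] ray z.012 [ 0.618  -0.2686  0.012 ]
w 82 [412.2 197.9] z at [ 0.601 -0.168 -0.001] ray z.012 [ 0.5965 -0.1654  0.012 ]
w 16 [484.6 207.2] z at [ 0.575 -0.357 -0.002] ray z.012 [ 0.5727 -0.3533  0.012 ]
w 58 [411.2 217.5] z at [ 0.548 -0.163  0.   ] ray z.012 [ 0.5454 -0.1613  0.01
[... 223 characters left out ...]
 z.012 [ 0.484  -0.1561  0.012 ]
w 119 [438.5 230.6] z at [ 0.512 -0.226  0.026] ray z.012 [ 0.5116 -0.2307  0.012 ]
w 113 [470.6 242.3] z at [ 0.482 -0.307  0.022] ray z.012 [ 0.4818 -0.312   0.012 ]
w 113 [433.3 260.4] z at [ 0.436 -0.21   0.025] ray z.012 [ 0.4356 -0.2144  0.012 ]
w 63 [411.  265.1] z at [ 0.424 -0.16  -0.002] ray z.012 [ 0.4238 -0.1572  0.012 ]
w 122 [469.8 271.4] z at [ 0.409 -0.301  0.02 ] ray z.012 [ 0.4083 -0.3064  0.012 ]
w 19 [408.7 276.5] z at [ 0.396 -0.151  0.001] ray z.012 [ 0.3951 -0.1504  0.012 ]
w 69 [489.6 281.4] z at [ 0.384 -0.36  -0.004] ray z.012 [ 0.3834 -0.3552  0.012 ]
w 22 [407.  286.2] z at [ 0.371 -0.145  0.   ] ray z.012 [ 0.3711 -0.1453  0.012 ]
```

```bash
python3 - <<'E'
import cv2,numpy as np
p=cv2.imread("pics/fx.png"); s=cv2.imread("pics/scene0.png")[175:325,280:455]
cv2.imwrite("pics/fx2.png",cv2.resize(s,None,fx=4,fy=4,interpolation=cv2.INTER_CUBIC)[:600]); print(p.shape)
E
```

```text
(440, 720, 3)
```

View pics/fx.png

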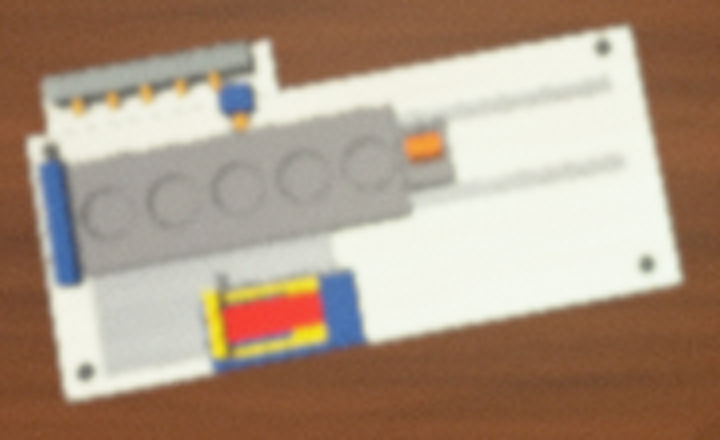

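View pics/fx2.png

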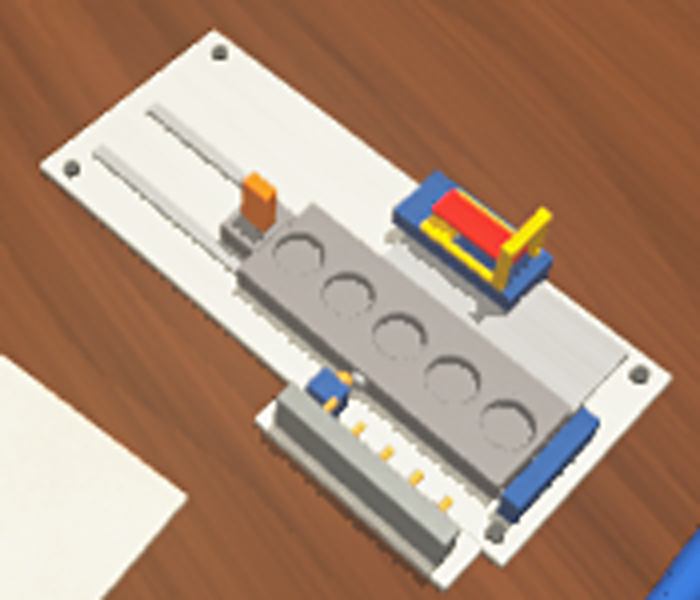

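```bash
python3 - <<'E'
from h import *
p=cv2.imread("pics/top0.png"); c=r.get_calibration("top"); s=cv2.imread("pics/scene0.png"); cs=r.get_calibration("scene")
print("TOP plate corners")
C=[]
for n,(u,v) in dict(TR=(632,28),BR=(683,283),BL=(68,400),TL=(28,137)).items():
    q=ray(c,u/4+190-.4,v/4+165-.4,0.008); C.append(q[:2]); print(n,np.round(q,4))
C=np.array(C); print("lens",np.linalg.norm(np.diff(np.vstack([C,C[:1]]),axis=0),axis=1),"ctr",C.mean(0))
for a,b in ((1,2),(0,3)):
    e=C[b]-C[a]; print("yaw of +y", np.arctan2(-e[0],e[1]))
print("SCENE plate corners (different view)")
for n,(u,v) in dict(a=(212,30),b=(42,165),c=(672,378),d=(503,563)).items():
    print(n,np.round(ray(cs,u/4+280-.4,v/4+175-.4,0.008),4))
def masks(p,box):
    h=cv2.cvtColor(p,cv2.COLOR_BGR2HSV); g=np.zeros(p.shape[:2],bool); g[box[1]:box[3],box[0]:box[2]]=1
    H,S,V=h[...,0],h[...,1],h[...,2]
    return dict(red=g&((H<5)|(H>172))&(S>150)&(V>120),orange=g&(H>=6)&(H<17)&(S>190)&(V>170),yel=g&(H>22)&(H<35)&(S>130)&(V>120))
for nm,im,cc,box in (("top",p,c,(190,165,370,275)),("scene",s,cs,(280,175,455,325))):
    for k,m in masks(im,box).items():
        for a,ce in blobs(m,8):
            z={'red':.052,'orange':.07,'yel':.08}[k]
            print(nm,k,a,np.round(ce,1),np.round(ray(cc,*ce,z),4))
E
```

```text
TOP plate corners
TR [0.6666 0.0021 0.008 ]
BR [ 0.4991 -0.0296  0.008 ]
BL [0.4238 0.3621 0.008 ]
TL [0.5925 0.3951 0.008 ]
lens [0.1704707  0.39880517 0.17196502 0.39998212] ctr [0.54551883 0.1824361 ]
yaw of +y 0.19000002908498065
yaw of +y 0.1862642095196668
SCENE plate corners (different view)
a [ 0.5015 -0.0252  0.008 ]
b [0.6666 0.0093 0.008 ]
c [0.4242 0.3666 0.008 ]
d [0.5899 0.398  0.008 ]
top red 175 [256.9 243.7] [0.4746 0.23   0.052 ]
top orange 10 [295.4 200.9] [0.579  0.1356 0.07  ]
top orange 8 [264.5 238.5] [0.4865 0.2095 0.07  ]
top orange 8 [245.8 245.8] [0.4689 0.2544 0.07  ]
top yel 144 [253.8 243.9] [0.4728 0.2338 0.08  ]
scene red 132 [397.4 230.5] [0.4777 0.2276 0.052 ]
scene orange 9 [344.8 223.1] [0.583  0.1446 0.07  ]
scene orange 18 [401.4 228.8] [0.476 0.237 0.07 ]
scene yel 51 [411.4 232.6] [0.4686 0.263  0.08  ]
scene yel 50 [393.3 236.7] [0.5129 0.2473 0.08  ]
```

```bash

python3 -m crank '[[100,[27,-29,-6],[0,0,-0.12]],[100,[54,-58,-12],[0,0,-0.24]],[100,[81,-87,-18],[0,0,-0.36]],[100,[108,-116,-24],[0,0,-0.48]],[100,[135,-145,-30],[0,0,-0.6]]]'
python3 -m crank '[[100,[38,-8,-6],[0,0,-0.12]],[100,[76,-16,-12],[0,0,-0.24]],[100,[114,-24,-18],[0,0,-0.36]],[100,[152,-32,-24],[0,0,-0.48]],[100,[190,-40,-30],[0,0,-0.6]]]'
python3 -m crank '[[100,[36,15,-6],[0,0,-0.04]],[100,[72,30,-12],[0,0,-0.08]],[100,[108,45,-18],[0,0,-0.12]],[100,[144,60,-24],[0,0,-0.16]],[100,[180,75,-30],[0,0,-0.213]]]'
python3 -m crank '[[0,[32,22,-6],[0,0,0]],[0,[64,44,-12],[0,0,0]],[0,[96,66,-18],[0,0,0]],[0,[128,88,-24],[0,0,0]],[0,[128,88,-24],[0,0,0]]]'
python3 - <<'E'
from h import *
o=r.get_obs(); c=r.get_calibration("wrist"); p,d=r.grab_frame("wrist"); cv2.imwrite("pics/w1.png",p);np.save("pics/w1d.npy",d)
print(o["time_s"],np.round(o["position"],4),np.round(R.from_quat(o["eef_rot"]).as_matrix(),3).tolist(),np.round(o["joints"],2))
print(np.round(c["T"],3).tolist(),np.round(c["camera_matrix"],1).tolist())
np.savez("pics/w1c.npz",**c)
E
```

```text
time_s: 0.52
position: [0.3064, -0.4512, 0.2613]
eef_rot: [0.889, 0.458, -0.0, -0.0]
contact_force: [1.2, -0.5, 0.9]
grip_width: 0.0852
time_s: 0.93
position: [0.3852, -0.2739, 0.2916]
eef_rot: [0.714, 0.7, -0.0, 0.0]
contact_force: [1.1, -0.5, 0.2]
grip_width: 0.0855
time_s: 1.35
position: [0.4649, -0.0959, 0.3217]
eef_rot: [0.637, 0.771, -0.0, 0.0]
contact_force: [1.7, -0.7, 1.0]
grip_width: 0.0853
time_s: 1.77
position: [0.529, 0.0517, 0.3463]
eef_rot: [0.635, 0.772, 0.002, -0.0]
contact_force: [-1.6, 1.0, -0.7]
grip_width: 0.0255
1.7667 [0.529  0.0517 0.3463] [[-0.193, 0.981, 0.002], [0.981, 0.193, 0.003], [0.003, 0.002, -1.0]] [ 0.36  0.15 -0.64  1.75  0.09  1.27 -0.11]
[[0.981, -0.182, -0.063, 0.512], [0.192, 0.928, 0.318, 0.133], [0.001, -0.325, 0.946, 0.489], [0.0, 0.0, 0.0, 1.0]] [[357.1, 0.0, 327.0], [0.0, 357.1, 199.4], [0.0, 0.0, 1.0]]
```

View pics/w1.png

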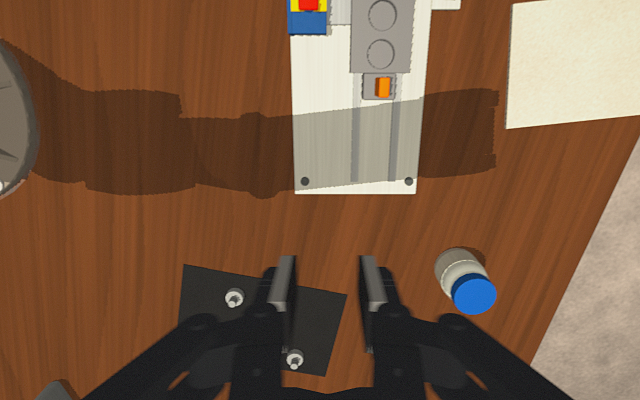

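The wrist view shows the handle at (383,87). The housing is cut off at the top, so I'll shift along +y to see the lock.

```bash

python3 -m crank '[[0,[40,0,0],[0,0,0]],[0,[80,0,0],[0,0,0]],[0,[120,0,0],[0,0,0]],[0,[160,0,0],[0,0,0]],[0,[200,0,0],[0,0,0]]]'
python3 -m crank '[[0,[0,0,0],[0,0,0]],[0,[0,0,0],[0,0,0]],[0,[0,0,0],[0,0,0]],[0,[0,0,0],[0,0,0]],[0,[0,0,0],[0,0,0]]]'
python3 - <<'E'
from h import *
o=r.get_obs(); c=r.get_calibration("wrist"); p,d=r.grab_frame("wrist"); cv2.imwrite("pics/w2.png",p);np.save("pics/w2d.npy",d)
print(o["time_s"],np.round(o["position"],4),np.round(R.from_quat(o["eef_rot"]).as_matrix(),3).tolist(),np.round(o["joints"],2))
np.savez("pics/w2c.npz",**c)
E
```

```text
time_s: 2.23
position: [0.4897, 0.2414, 0.3452]
eef_rot: [0.639, 0.769, -0.0, 0.0]
contact_force: [1.9, -0.3, 0.1]
grip_width: -0.0002
time_s: 2.65
position: [0.4908, 0.2394, 0.3452]
eef_rot: [0.639, 0.769, -0.0, 0.0]
contact_force: [-0.4, -0.7, 0.2]
grip_width: 0.0001
2.65 [0.4908 0.2394 0.3452] [[-0.184, 0.983, 0.0], [0.983, 0.184, -0.0], [-0.0, -0.0, -1.0]] [ 0.1   0.2  -0.77  1.71  0.14  1.29 -0.52]
```

View pics/w2.png

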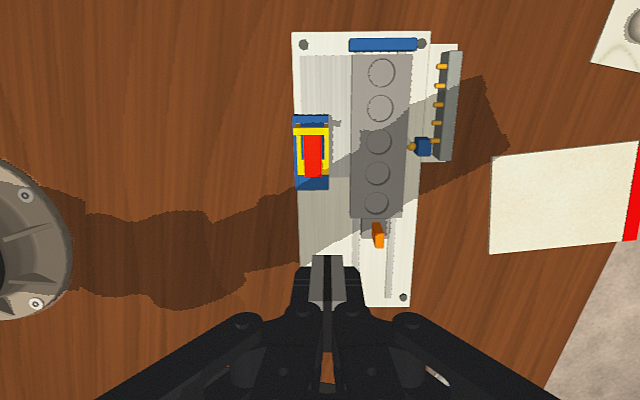

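```bash
python3 - <<'E'
from h import *
p=cv2.imread("pics/w2.png"); d=np.load("pics/w2d.npy"); c=dict(np.load("pics/w2c.npz"))
P=deproj(c,d)
q=p[20:320,280:480]; cv2.imwrite("pics/w2z.png",cv2.resize(p[90:270,285:445],None,fx=5,fy=3.3333*1.0,interpolation=cv2.INTER_CUBIC) if 0 else cv2.resize(p[100:260,285:485],None,fx=3.7,fy=3.7,interpolation=cv2.INTER_CUBIC))
th=0.188; fx=np.array([np.cos(th),np.sin(th)]); fy=np.array([-np.sin(th),np.cos(th)])
# plate edges by white / height: fit
zz=P[...,2]; m=(zz>0.004)&(zz<0.1)&(d>0); m[270:,:]&=False
# left plate edge fit (x fixture min) from rows 190..260 ; bottom edge not visible
L=[];Rr=[]
for v in list(range(45,110))+list(range(195,255)):
    u=np.where(m[v,270:460])[0]+270
    if len(u): L.append(P[v,u[0],:2]); 
L=np.array(L); vx,vy,x0,y0=cv2.fitLine(L.astype(np.float32),cv2.DIST_HUBER,0,.001,.001).ravel(); 
if vy<0: vx,vy=-vx,-vy
print("left edge yaw",np.arctan2(-vx,vy),"x",(L@fx).mean(),(L@fx).std())
h=cv2.cvtColor(p,cv2.COLOR_BGR2HSV);H,S,V=[h[...,i] for i in range(3)]
g=np.zeros(m.shape,bool); g[20:260,280:470]=1
M=dict(red=g&((H<5)|(H>172))&(S>150)&(V>100),orange=g&(H>=6)&(H<17)&(S>180)&(V>120),yel=g&(H>22)&(H<35)&(S>130)&(V>90),blue=g&(H>100)&(H<125)&(S>120))
for k,mm in M.items():
    for a,ce in blobs(mm,25):
        n,l=cv2.connectedComponents(mm.astype(np.uint8)); lab=l[int(round(ce[1])),int(round(ce[0]))]
        b=(l==lab) if lab else mm
        Q=P[b]; X=Q[:,:2]@fx; Y=Q[:,:2]@fy
        print(k,a,np.round(ce,1),"z pct",np.round(np.percentile(Q[:,2],[2,50,98]),4),"fx",np.round(np.percentile(X,[1,99]),4),"fy",np.round(np.percentile(Y,[1,99]),4))
# crossbar: points with z>0.068 near yellow
b=g&(zz>0.068)&(zz<.09)
for a,ce in blobs(b,8):
    print("high",a,np.round(ce,1))
b1=b.copy(); b1[:,345:]=0; Q=P[b1]; print("crossbar",len(Q),"X",np.round(np.percentile(Q[:,:2]@fx,[1,50,99]),4),"Y",np.round(np.percentile(Q[:,:2]@fy,[1,50,99]),4),np.median(Q[:,2]))
b2=g&(zz>0.064)&(zz<.08); b2[:,:350]=0; Q=P[b2]; print("handle",len(Q),"X",np.round(np.percentile(Q[:,:2]@fx,[1,50,99]),4),"Y",np.round(np.percentile(Q[:,:2]@fy,[1,50,99]),4),np.median(Q[:,2]))
b3=g&(zz>0.024)&(zz<.034); b3[:,:348]=0;b3[:,415:]=0;Q=P[b3]; print("deck",len(Q),"X",np.round(np.percentile(Q[:,:2]@fx,[1,50,99]),4),"Y",np.round(np.percentile(Q[:,:2]@fy,[1,50,99]),4),np.median(Q[:,2]))
o=r.get_obs()["position"]; print("tcp fix",o[:2]@fx,o[:2]@fy)
E
```

```text
left edge yaw 0.19236429 x 0.4823460497186816 0.000653969153850252
red 694 [312.2 155.2] z pct [0.0505 0.0522 0.0539] fx [0.4972 0.5172] fy [0.1074 0.1591]
orange 48 [421.5  25.7] z pct [-0.0019  0.0001  0.0022] fx [0.6367 0.6493] fy [0.2811 0.2909]
orange 31 [282.7  47.3] z pct [-0.0022  0.0002  0.0019] fx [0.4667 0.4749] fy [0.2548 0.268 ]
orange 49 [290.4  84.1] z pct [-0.0019  0.0001  0.0694] fx [0.4633 0.7367] fy [-0.0378  0.2914]
orange 51 [290.9 149.8] z pct [-0.0016  0.0002  0.0015] fx [0.469  0.5021] fy [0.1101 0.1892]
orange 26 [292.5 178.3] z pct [-1.500e-03  1.000e-04  2.453e-01] fx [0.4743 0.5144] fy [0.0783 0.1963]
orange 38 [438.1 191.2] z pct [-0.0019  0.0001  0.0694] fx [0.4633 0.7367] fy [-0.0378  0.2914]
orange 77 [417.9 217.8] z pct [-0.002  -0.      0.0018] fx [0.6572 0.6615] fy [-0.0116  0.0644]
orange 144 [376.7 230.9] z pct [0.0327 0.0581 0.0706] fx [0.5858 0.5973] fy [0.0184 0.037 ]
yel 616 [311.3 145. ] z pct [0.0155 0.0409 0.0815] fx [0.4874 0.527 ] fy [0.1073 0.2025]
blue 874 [382.6  44. ] z pct [0.0319 0.0338 0.0357] fx [0.5519 0.6299] fy [0.2553 0.2684]
blue 377 [310. 120.] z pct [0.0292 0.0361 0.0379] fx [0.4834 0.5258] fy [0.1677 0.1808]
blue 542 [308.  177.6] z pct [0.0344 0.0361 0.0378] fx [0.4829 0.5255] fy [0.085  0.1542]
blue 32 [301.8 144.7] z pct [0.0341 0.0358 0.0369] fx [0.4926 0.4942] fy [0.1276 0.1567]
blue 48 [322.5 146.5] z pct [0.0346 0.0364 0.0377] fx [0.5192 0.5207] fy [0.1271 0.1565]
blue 278 [422.5 146.2] z pct [0.0164 0.0335 0.0356] fx [0.6407 0.6581] fy [0.1299 0.1506]
high 279 [310.  130.5]
high 136 [378.5 240.1]
crossbar 279 X [0.4872 0.5066 0.5259] Y [0.1644 0.1682 0.172 ] 0.07994294918606737
handle 155 X [0.586  0.5914 0.5979] Y [0.016  0.0272 0.0366] 0.06969082073874178
deck 7965 X [0.5555 0.5916 0.6274] Y [0.0176 0.1605 0.2671] 0.030027915847512243
tcp fix 0.5268527120426956 0.14360620530274165
```

View pics/w2z.png

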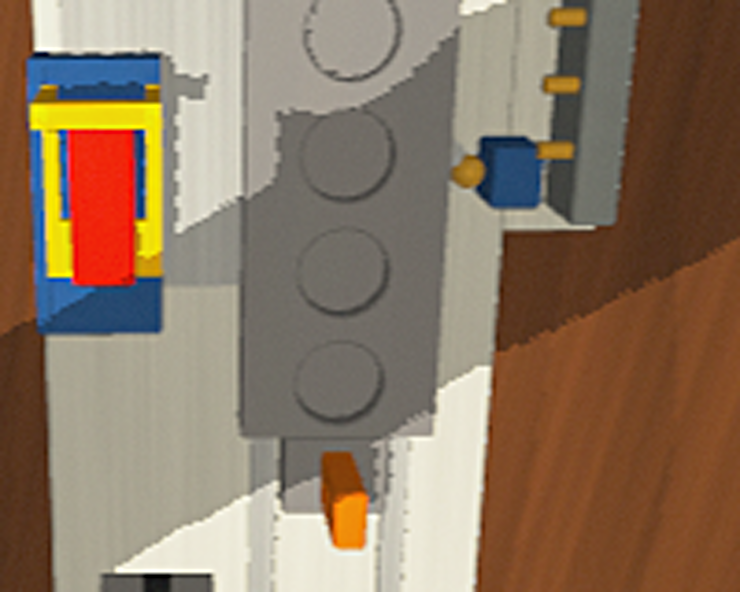

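Depth agrees with the given sizes: crossbar top 0.080, handle top 0.070, deck 0.030. The fixture origin is at fx 0.5917, fy 0.0995 and the yaw is about 0.188. Next I'll go behind the crossbar.

```bash

python3 -m crank '[[0,[20,-8,0],[0,0,0]],[0,[40,-16,0],[0,0,0]],[0,[53,-20,30],[0,0,0]],[0,[53,-20,70],[0,0,0]],[0,[53,-20,110],[0,0,0]]]'
python3 -m crank '[[0,[0,0,40],[0,0,0]],[0,[0,0,80],[0,0,0]],[0,[0,0,110],[0,0,0]],[0,[0,0,125],[0,0,0]],[0,[0,0,125],[0,0,0]]]'
cat >> h.py <<'E'
TH=0.188; FX=np.array([np.cos(TH),np.sin(TH)]); FY=np.array([-np.sin(TH),np.cos(TH)]); O=np.array([.5917,.0995])
def st():
    o=r.get_obs(); p=o["position"]; print("t",round(o["time_s"],2),"fix mm",np.round([1000*(p[:2]@FX-O[0]),1000*(p[:2]@FY-O[1]),1000*p[2]],1),"yaw",round(float(np.arctan2(*(R.from_quat(o["eef_rot"]).as_matrix()[[1,0],0]))-np.pi/2),4),"F",np.round(o["contact_force"],1),"w",round(o["grip_width"]*1000,1))
E
python3 -c "from h import *;st()"
```

```text
time_s: 3.12
position: [0.4609, 0.2896, 0.235]
eef_rot: [0.638, 0.77, 0.001, 0.001]
contact_force: [1.4, -0.8, -0.4]
grip_width: 0.0001
time_s: 3.53
position: [0.4595, 0.2874, 0.1071]
eef_rot: [0.638, 0.77, -0.002, -0.001]
contact_force: [-0.3, -0.0, 0.5]
grip_width: -0.0003
t 3.53 fix mm [-86.6  96.9 107.1] yaw 0.186 F [-0.3 -0.   0.5] w -0.3
```

```bash

python3 -m crank '[[0,[0,1,20],[0,0,0]],[0,[0,1,35],[0,0,0]],[0,[0,1,40],[0,0,0]],[0,[0,1,40],[0,0,0]],[0,[0,1,40],[0,0,0]]]'
python3 -c "from h import *;st()"
python3 -m crank '[[0,[-6,0,0],[0,0,0]],[0,[-12,0,0],[0,0,0]],[0,[-17,0,0],[0,0,0]],[0,[-22,0,0],[0,0,0]],[0,[-27,0,0],[0,0,0]]]'
python3 -c "from h import *;st()"
python3 -m crank '[[0,[-3,0,0],[0,0,0]],[0,[-5,0,0],[0,0,0]],[0,[-6,0,0],[0,0,0]],[0,[-7,0,0],[0,0,0]],[0,[-7,0,0],[0,0,0]]]'
python3 - <<'E'
from h import *
st(); c=r.get_calibration("wrist"); p,d=r.grab_frame("wrist"); cv2.imwrite("pics/w3.png",p)
p,d=r.grab_frame("top"); cv2.imwrite("pics/t3.png",cv2.resize(p[165:275,190:370],None,fx=4,fy=4,interpolation=cv2.INTER_CUBIC))
p,d=r.grab_frame("scene"); cv2.imwrite("pics/s3.png",cv2.resize(p[175:325,280:455],None,fx=4,fy=4,interpolation=cv2.INTER_CUBIC))
E
```

```text
time_s: 3.95
position: [0.4623, 0.2896, 0.0715]
eef_rot: [0.638, 0.77, 0.0, 0.0]
contact_force: [0.6, 0.4, -0.3]
grip_width: -0.0004
t 3.95 fix mm [-83.5  98.6  71.5] yaw 0.1866 F [ 0.6  0.4 -0.3] w -0.4
time_s: 4.37
position: [0.4672, 0.2636, 0.0713]
eef_rot: [0.638, 0.77, 0.001, -0.0]
contact_force: [-2.0, 7.2, 3.5]
grip_width: -0.0002
t 4.37 fix mm [-83.4  72.1  71.3] yaw 0.1873 F [-2.   7.2  3.5] w -0.2
time_s: 4.78
position: [0.4685, 0.2564, 0.071]
eef_rot: [0.638, 0.77, 0.001, -0.0]
contact_force: [0.1, 4.6, 4.2]
grip_width: -0.0002
t 4.78 fix mm [-83.6  64.8  71. ] yaw 0.1869 F [0.1 4.6 4.2] w -0.2
```

View pics/s3.png

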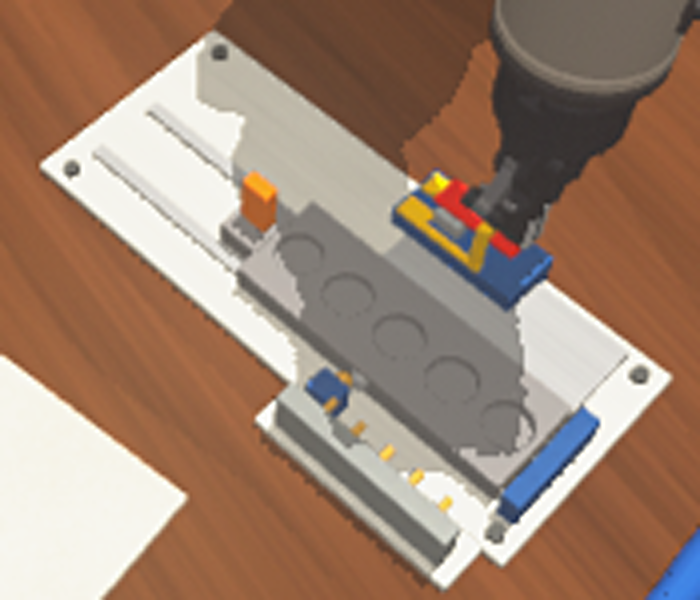

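View pics/w3.png

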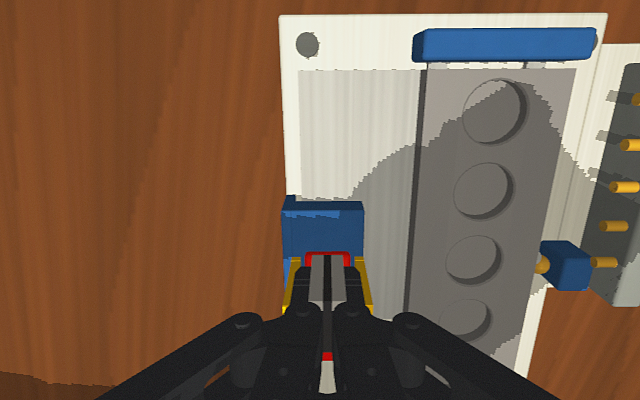

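The keeper has moved most of the way. I'll push a bit more, up to its stop.

```bash

python3 -m crank '[[0,[-1,0,0],[0,0,0]],[0,[-2,0,0],[0,0,0]],[0,[-3,0,0],[0,0,0]],[0,[-3,0,0],[0,0,0]],[0,[-3,0,0],[0,0,0]]]'
python3 -c "from h import *;st()"
python3 -m crank '[[0,[-1,0,0],[0,0,0]],[0,[-1,0,0],[0,0,0]],[0,[-2,0,0],[0,0,0]],[0,[-2,0,0],[0,0,0]],[0,[-2,0,0],[0,0,0]]]'
python3 -c "from h import *;st()"
```

```text
time_s: 5.35
position: [0.4686, 0.2558, 0.071]
eef_rot: [0.637, 0.771, 0.002, -0.001]
contact_force: [-2.7, 16.8, 2.1]
grip_width: 0.0001
t 5.35 fix mm [-83.6  64.2  71. ] yaw 0.1887 F [-2.7 16.8  2.1] w 0.1
time_s: 5.77
position: [0.4686, 0.2555, 0.0712]
eef_rot: [0.637, 0.771, 0.003, -0.002]
contact_force: [-4.5, 24.0, 0.1]
grip_width: -0.0002
t 5.77 fix mm [-83.6  63.9  71.2] yaw 0.1899 F [-4.5 24.   0.1] w -0.2
```

```bash

python3 -m crank '[[0,[10,0,0],[0,0,0]],[0,[18,0,-20],[0,0,0]],[0,[18,0,-60],[0,0,0]],[40,[18,0,-90],[0,0,0]],[40,[0,20,-90],[0,0,0]]]'
python3 -m crank '[[40,[-35,15,0],[0,0,0]],[40,[-70,30,0],[0,0,0]],[40,[-105,45,0],[0,0,0]],[40,[-130,60,0],[0,0,0]],[40,[-130,62,0],[0,0,0]]]'
python3 - <<'E'
from h import *
st(); c=r.get_calibration("wrist"); p,d=r.grab_frame("wrist"); st();cv2.imwrite("pics/w4.png",p)
P=deproj(c,d);zz=P[...,2]; Q=P[(zz>.064)&(zz<.076)]; X=(Q[:,:2]@FX-O[0])*1000;Y=(Q[:,:2]@FY-O[1])*1000; print(len(Q))
k=(abs(X)<20)&(abs(Y+72)<40); print("handle",k.sum(),np.percentile(X[k],[1,50,99]) if k.sum() else 0,np.percentile(Y[k],[1,50,99]) if k.sum() else 0)
p,d=r.grab_frame("top"); cv2.imwrite("pics/t4.png",cv2.resize(p[165:275,190:370],None,fx=4,fy=4,interpolation=cv2.INTER_CUBIC))
E
```

```text
time_s: 6.18
position: [0.4874, 0.2587, 0.166]
eef_rot: [0.636, 0.772, 0.003, 0.001]
contact_force: [1.0, 1.4, 0.8]
grip_width: 0.0234
time_s: 6.6
position: [0.5766, 0.1315, 0.1595]
eef_rot: [0.641, 0.767, -0.001, 0.001]
contact_force: [-0.6, 0.3, -0.7]
grip_width: 0.0342
t 6.6 fix mm [ -0.7 -78.1 159.5] yaw 0.1789 F [-0.6  0.3 -0.7] w 34.2
t 6.65 fix mm [ -1.4 -74.7 159.6] yaw 0.1812 F [-0.7  0.7  0.3] w 34.1
2073
handle 541 [-4.96588303  1.15530603  6.74736222] [-83.75593882 -72.29408915 -62.76715998]
```

View pics/w4.png

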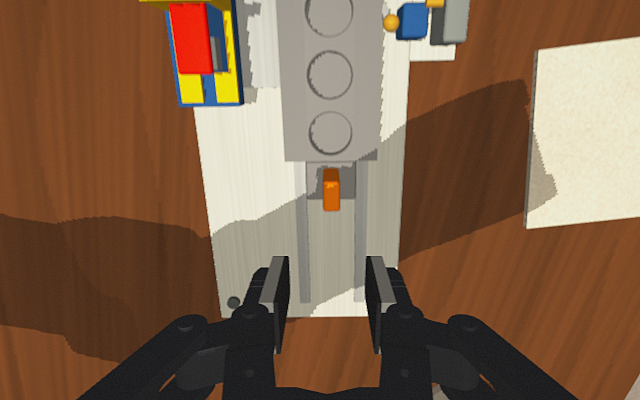

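View pics/t4.png

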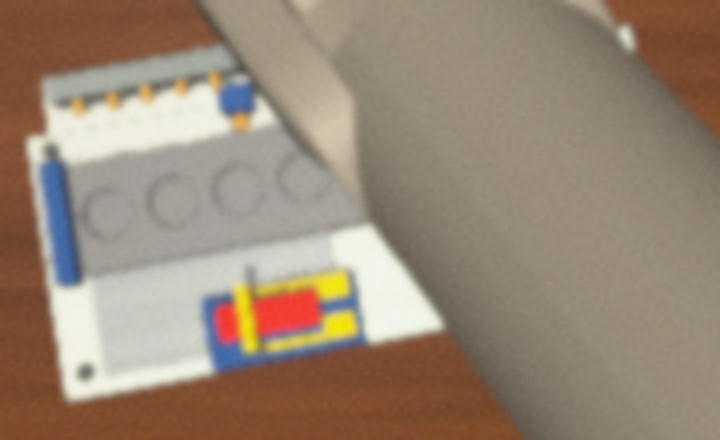

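The keeper is open (yellow bar at (245,318) in the top crop) and the plunger is up. Next is the handle grasp.

```bash

python3 -m crank '[[40,[0,2,35],[0,0,0]],[40,[0,2,70],[0,0,0]],[40,[0,2,100],[0,0,0]],[40,[0,2,114],[0,0,0]],[40,[0,2,114],[0,0,0]]]'
python3 -c "from h import *;st()"
python3 -m crank '[[0,[0,0,0],[0,0,0]],[0,[0,0,0],[0,0,0]],[0,[0,0,0],[0,0,0]],[0,[0,0,0],[0,0,0]],[0,[0,0,0],[0,0,0]]]'
python3 -c "from h import *;st()"
python3 -m crank '[[0,[-4,0,0],[0,0,0]],[0,[-10,0,0],[0,0,0]],[0,[-20,0,0],[0,0,0]],[0,[-32,0,0],[0,0,0]],[0,[-45,0,0],[0,0,0]]]'
python3 -c "from h import *;st()"
```

```text
time_s: 7.12
position: [0.5732, 0.1394, 0.0436]
eef_rot: [0.637, 0.771, -0.002, -0.002]
contact_force: [-0.9, -1.4, 0.1]
grip_width: 0.0342
t 7.12 fix mm [ -2.6 -69.7  43.6] yaw 0.1887 F [-0.9 -1.4  0.1] w 34.2
time_s: 7.53
position: [0.5777, 0.1401, 0.0483]
eef_rot: [0.638, 0.77, 0.002, 0.001]
contact_force: [11.1, 5.5, -15.4]
grip_width: 0.0107
t 7.53 fix mm [  2.  -69.8  48.3] yaw 0.1873 F [ 11.1   5.5 -15.4] w 10.7
time_s: 7.95
position: [0.5863, 0.0959, 0.0483]
eef_rot: [0.638, 0.77, 0.002, 0.001]
contact_force: [13.5, 5.3, -18.5]
grip_width: 0.0107
t 7.95 fix mm [   2.2 -114.8   48.3] yaw 0.188 F [ 13.5   5.3 -18.5] w 10.7
```

```bash

python3 -m crank '[[0,[-14,0,0],[0,0,0]],[0,[-28,0,0],[0,0,0]],[0,[-42,0,0],[0,0,0]],[0,[-54,0,0],[0,0,0]],[0,[-60,0,0],[0,0,0]]]'
python3 -c "from h import *;st()"
python3 -m crank '[[0,[-2,0,0],[0,0,0]],[0,[-3,0,0],[0,0,0]],[0,[-4,0,0],[0,0,0]],[0,[-5,0,0],[0,0,0]],[0,[-6,0,0],[0,0,0]]]'
python3 -c "from h import *;st()"
```

```text
time_s: 8.37
position: [0.5982, 0.0351, 0.0484]
eef_rot: [0.638, 0.77, 0.002, 0.002]
contact_force: [15.0, 4.5, -18.5]
grip_width: 0.0104
t 8.37 fix mm [   2.6 -176.8   48.4] yaw 0.1859 F [ 15.    4.5 -18.5] w 10.4
time_s: 8.78
position: [0.5983, 0.0348, 0.0483]
eef_rot: [0.637, 0.771, 0.004, 0.0]
contact_force: [9.9, 26.5, -21.1]
grip_width: 0.0105
t 8.78 fix mm [   2.6 -177.1   48.3] yaw 0.19 F [  9.9  26.5 -21.1] w 10.5
```

The carriage reached its back stop, with 107 mm of travel. I'll release, rise and measure the pockets.

```bash

python3 -m crank '[[40,[6,0,0],[0,0,0]],[40,[6,0,0],[0,0,0]],[40,[6,0,0],[0,0,0]],[40,[6,0,0],[0,0,0]],[40,[6,0,-20],[0,0,0]]]'
python3 -m crank '[[40,[0,0,-40],[0,0,0]],[40,[0,0,-80],[0,0,0]],[40,[0,0,-120],[0,0,0]],[40,[0,0,-160],[0,0,0]],[40,[0,0,-180],[0,0,0]]]'
python3 -m crank '[[40,[0,0,0],[0,0,0]],[40,[0,0,0],[0,0,0]],[40,[0,0,0],[0,0,0]],[40,[0,0,0],[0,0,0]],[40,[0,0,0],[0,0,0]]]'
python3 - <<'E'
from h import *
st(); c=r.get_calibration("wrist"); p,d=r.grab_frame("wrist"); cv2.imwrite("pics/w5.png",p)
P=deproj(c,d);zz=P[...,2]; F=np.stack([(P[...,:2]@FX-O[0])*1000,(P[...,:2]@FY-O[1])*1000,zz*1000],-1); np.save("pics/w5F.npy",F)
k=(zz>.064)&(zz<.076)&(abs(F[...,0])<20)&(abs(F[...,1]+175)<40); print("handle",k.sum(),np.percentile(F[k][:,0],[1,50,99]),np.percentile(F[k][:,1],[1,50,99]))
dk=(zz>.027)&(zz<.033)&(abs(F[...,0])<45)&(F[...,1]<70); print("deck",np.percentile(F[dk][:,0],[.5,50,99.5]),np.percentile(F[dk][:,1],[.5,50,99.5]))
pk=(zz>.019)&(zz<.0245)&(abs(F[...,0])<25)&(F[...,1]<70)&(F[...,1]>-160)
for a,ce in blobs(pk,60):
    print("pocket floor",a,np.round(ce,1),"ray@22:",end="")
    q=ray(c,*ce,.022); print(np.round([(q[:2]@FX-O[0])*1000,(q[:2]@FY-O[1])*1000],1))
s,_=r.grab_frame("top"); cv2.imwrite("pics/t5.png",s)
E
```

```text
time_s: 9.2
position: [0.5937, 0.0348, 0.0644]
eef_rot: [0.638, 0.77, -0.001, -0.001]
contact_force: [-0.7, 0.4, -0.2]
grip_width: 0.034
time_s: 9.62
position: [0.5964, 0.0359, 0.2519]
eef_rot: [0.638, 0.77, 0.002, 0.002]
contact_force: [0.9, 1.1, -0.2]
grip_width: 0.0341
time_s: 10.03
position: [0.5947, 0.0356, 0.2453]
eef_rot: [0.638, 0.77, -0.001, -0.001]
contact_force: [0.2, 0.1, 0.0]
grip_width: 0.0342
t 10.03 fix mm [  -0.8 -175.7  245.3] yaw 0.1869 F [0.2 0.1 0. ] w 34.2
handle 304 [-3.94235121  1.62313426  7.24625542] [-192.0287361  -180.18210128 -170.34009848]
deck [-34.87301487   0.78221114  36.56533702] [-194.72287197  -92.9398756   -28.31531665]
pocket floor 168 [329.9   2.9] ray@22:[  0.7 -29. ]
pocket floor 982 [329.9  39.7] ray@22:[  0.7 -59.8]
pocket floor 877 [330.  87.] ray@22:[   0.9 -102.1]
pocket floor 763 [330.1 130.7] ray@22:[   1.  -144.5]
```

View pics/w5.png

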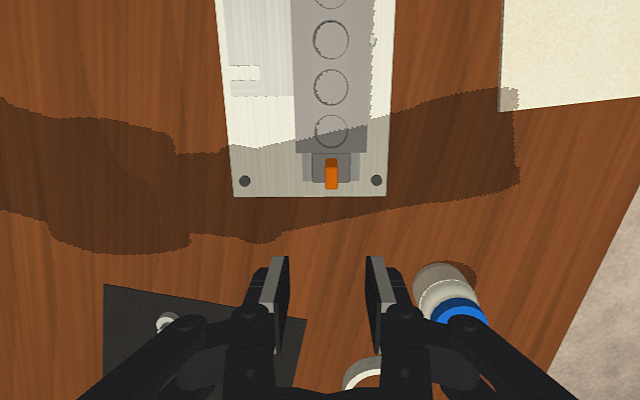

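View pics/t5.png

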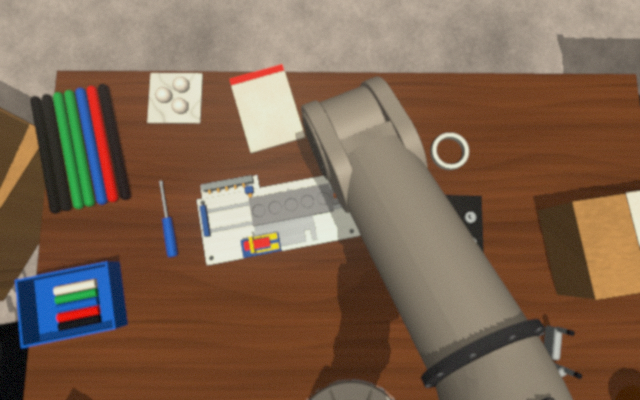

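```bash
python3 - <<'E'
from h import *
F=np.load("pics/w5F.npy"); c=r.get_calibration("wrist"); z=F[...,2]
reg=(abs(F[...,0]-1)<28)&(F[...,1]>-170)&(F[...,1]<60)
hole=reg&(z<27.5)
for a,ce in blobs(hole,60):
    q=ray(c,*ce,.030); print(a,np.round(ce,1),np.round([(q[:2]@FX-O[0])*1000,(q[:2]@FY-O[1])*1000],1))
# top-camera check of weights from first frame with depth: fixture coordinates
p=cv2.imread("pics/top0.png"); d=np.load("pics/top0d.npy"); ct=r.get_calibration("top"); P=deproj(ct,d)
h=cv2.cvtColor(p,cv2.COLOR_BGR2HSV)
g=np.zeros(d.shape,bool); g[200:285,425:480]=1
for a,ce in blobs(g&(h[...,2]>90),60):
    q=ray(ct,*ce,.015); print("w world",np.round(q,4),"fix",np.round([(q[:2]@FX-O[0])*1000,(q[:2]@FY-O[1])*1000],1))
E
```

```text
168 [329.9   2.9] [  0.9 -30.2]
1009 [329.9  39.5] [  1.  -60.1]
901 [330.   87.1] [   1.2 -101.8]
791 [330.2 131.1] [   1.3 -143.7]
w world [ 0.5474 -0.3134  0.015 ] fix [-112.5 -509.7]
w world [ 0.5106 -0.2301  0.015 ] fix [-133.1 -421. ]
w world [ 0.4814 -0.3116  0.015 ] fix [-177.1 -495.6]
w world [ 0.4348 -0.214   0.015 ] fix [-204.5 -391. ]
w world [ 0.4077 -0.3058  0.015 ] fix [-248.4 -476.1]
```

```bash

python3 -m crank '[[60,[-35,-17,0],[0,0,0]],[60,[-70,-34,0],[0,0,0]],[60,[-105,-51,0],[0,0,0]],[60,[-140,-68,0],[0,0,0]],[60,[-175,-85,0],[0,0,0]]]'
python3 -m crank '[[60,[-35,-17,0],[0,0,0]],[60,[-70,-34,0],[0,0,0]],[60,[-105,-51,0],[0,0,0]],[60,[-140,-68,0],[0,0,0]],[60,[-170,-85,0],[0,0,0]]]'
python3 -m crank '[[60,[0,0,0],[0,0,0]],[60,[0,0,0],[0,0,0]],[60,[0,0,0],[0,0,0]],[60,[0,0,0],[0,0,0]],[60,[0,0,0],[0,0,0]]]'
cat >> h.py <<'E'
def weights(tag):
    st(); c=r.get_calibration("wrist"); p,d=r.grab_frame("wrist"); cv2.imwrite(f"pics/{tag}.png",p)
    P=deproj(c,d);zz=P[...,2]; F=np.stack([(P[...,:2]@FX-O[0])*1000,(P[...,:2]@FY-O[1])*1000,zz*1000],-1)
    o=r.get_obs()["position"]; t=np.array([1000*(o[:2]@FX-O[0]),1000*(o[:2]@FY-O[1]),1000*o[2]])
    m=(zz>.0195)&(zz<.032)&(F[...,0]<-60)&(F[...,1]<-320)
    for a,ce in blobs(m,8):
        n,l=cv2.connectedComponents(m.astype(np.uint8)); b=l==l[int(round(ce[1])),int(round(ce[0]))]
        q=ray(c,*ce,.026); f=np.array([(q[:2]@FX-O[0])*1000,(q[:2]@FY-O[1])*1000])
        ex=np.ptp(F[b],axis=0) if b.sum()<5000 else None
        print("shank",a,np.round(ce,1),"fix",np.round(f,1),"ext",np.round(ex,1),"tool x,y from tcp",np.round([f[1]-t[1],f[0]-t[0]],1))
E
python3 -c "from h import *;weights('w6')"
```

```text
time_s: 10.55
position: [0.5433, -0.1535, 0.246]
eef_rot: [0.638, 0.77, -0.0, -0.0]
contact_force: [1.6, -0.5, 0.2]
grip_width: 0.0516
time_s: 10.97
position: [0.4912, -0.3372, 0.2459]
eef_rot: [0.638, 0.77, -0.0, -0.0]
contact_force: [0.4, 0.1, 0.2]
grip_width: 0.0515
time_s: 11.38
position: [0.4929, -0.3334, 0.2464]
eef_rot: [0.637, 0.771, 0.0, -0.0]
contact_force: [-0.4, 0.1, 0.8]
grip_width: 0.051
t 11.38 fix mm [-169.8 -519.2  246.4] yaw 0.189 F [-0.4  0.1  0.8] w 51.0
shank 158 [288.2  26. ] fix [-206.6 -392. ] ext [11.7 11.8  8.2] tool x,y from tcp [127.3 -36.7]
shank 138 [364.1  61. ] fix [-135.6 -422.1] ext [11.4 10.7  5.7] tool x,y from tcp [97.2 34.3]
shank 128 [247.4 119.8] fix [-250.3 -476.8] ext [11.9 12.1  8.8] tool x,y from tcp [ 42.5 -80.4]
shank 118 [318.5 139.4] fix [-179.4 -496.4] ext [11.3 11.2  6. ] tool x,y from tcp [22.9 -9.5]
shank 118 [380.7 152.7] fix [-115.5 -510.1] ext [11.2 12.2  7.5] tool x,y from tcp [ 9.2 54.4]
shank 595 [ 15.9 231. ] fix [-516.2 -598.3] ext [23.5 70.5 12.4] tool x,y from tcp [ -79.  -346.4]
shank 531 [ 84.7 251.6] fix [-445.5 -623.8] ext [68.8 40.9 12.5] tool x,y from tcp [-104.5 -275.6]
shank 265 [198.7 297.9] fix [-323.3 -685. ] ext [50.8  3.4 12.4] tool x,y from tcp [-165.7 -153.5]
shank 565 [315.3 301.8] fix [-184.7 -690.4] ext [109.5   6.7  12.4] tool x,y from tcp [-171.1  -14.8]
shank 117 [  1.9 378.4] fix [-594.3 -808. ] ext [15.4 45.8  9. ] tool x,y from tcp [-288.7 -424.4]
```

View pics/w6.png

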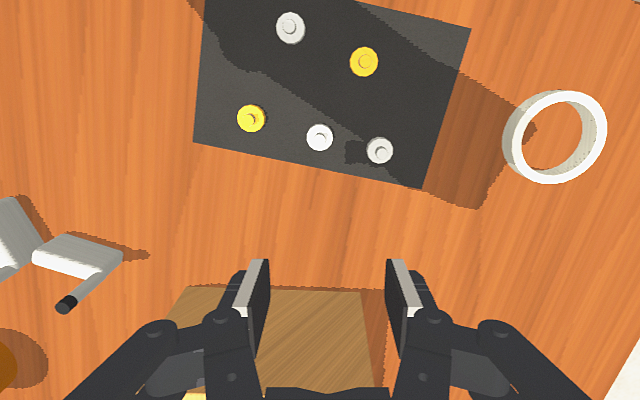

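All five shanks measured, at z≈26 and 12 mm across as given. Going for the weight at (-115.5,-510).

```bash

python3 -m crank '[[40,[5,27,25],[0,0,0]],[40,[9,54,50],[0,0,0]],[40,[9,54,90],[0,0,0]],[40,[9,54,130],[0,0,0]],[40,[9,54,170],[0,0,0]]]'
python3 -m crank '[[40,[0,0,32],[0,0,0]],[40,[0,0,46],[0,0,0]],[40,[0,0,52],[0,0,0]],[40,[0,0,54],[0,0,0]],[40,[0,0,54],[0,0,0]]]'
python3 -c "from h import *;weights('w7')"
```

```text
time_s: 11.85
position: [0.5445, -0.3147, 0.0749]
eef_rot: [0.637, 0.771, 0.0, 0.0]
contact_force: [0.2, -0.9, -0.0]
grip_width: 0.0339
time_s: 12.27
position: [0.5446, -0.316, 0.0237]
eef_rot: [0.638, 0.77, 0.0, 0.001]
contact_force: [-0.0, -0.5, -0.7]
grip_width: 0.034
t 12.27 fix mm [-115.7 -511.8   23.7] yaw 0.1872 F [-0.  -0.5 -0.7] w 34.0
shank 932 [278.1  58.4] fix [-134.2 -421.9] ext [12.2 12.3  8.3] tool x,y from tcp [ 90.2 -18.7]
shank 814 [ 14.1 198.5] fix [-246.4 -475.9] ext [11.1 12.2  8.2] tool x,y from tcp [  36.2 -130.8]
shank 722 [186.1 240.5] fix [-177.5 -495.2] ext [11.7 12.4  8.4] tool x,y from tcp [ 16.8 -61.9]
shank 635 [331.7 268.1] fix [-114.4 -508.9] ext [12.  12.4  8.4] tool x,y from tcp [3.2 1.2]Traceback (most recent call last):
  File "<string>", line 1, in <module>
    from h import *;weights('w7')
                    ~~~~~~~^^^^^^
  File "h.py", line 31, in weights
    print("shank",a,np.round(ce,1),"fix",np.round(f,1),"ext",np.round(ex,1),"tool x,y from tcp",np.round([f[1]-t[1],f[0]-t[0]],1))
                                                             ~~~~~~~~^^^^^^
    return _wrapfunc(a, 'round', decimals=decimals, out=out)
    return _wrapit(obj, method, *args, **kwds)
    result = getattr(arr, method)(*args, **kwds)
TypeError: unsupported operand type(s) for *: 'NoneType' and 'float'
```

View pics/w7.png

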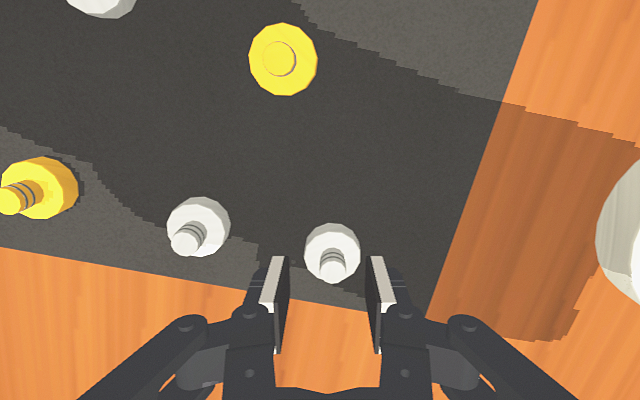

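```bash

python3 -m crank '[[40,[3,1,4],[0,0,0]],[40,[3,1,8],[0,0,0]],[40,[3,1,9],[0,0,0]],[40,[3,1,9],[0,0,0]],[0,[3,1,9],[0,0,0]]]'
python3 -m crank '[[0,[0,0,0],[0,0,0]],[0,[0,0,0],[0,0,0]],[0,[0,0,0],[0,0,0]],[0,[0,0,0],[0,0,0]],[0,[0,0,0],[0,0,0]]]'
python3 -c "from h import *;st()"
python3 -m crank '[[0,[0,0,-10],[0,0,0]],[0,[0,0,-30],[0,0,0]],[0,[0,0,-60],[0,0,0]],[0,[0,0,-90],[0,0,0]],[0,[0,0,-90],[0,0,0]]]'
python3 - <<'E'
from h import *
st(); p,d=r.grab_frame("wrist"); cv2.imwrite("pics/w8.png",p)
E
```

```text
time_s: 12.73
position: [0.5441, -0.3129, 0.0135]
eef_rot: [0.638, 0.77, -0.0, 0.0]
contact_force: [-0.1, -0.0, -0.9]
grip_width: 0.0232
time_s: 13.15
position: [0.5442, -0.3129, 0.0137]
eef_rot: [0.638, 0.77, 0.0, 0.0]
contact_force: [-0.8, 0.6, 5.3]
grip_width: 0.0086
t 13.15 fix mm [-115.5 -508.6   13.7] yaw 0.1868 F [-0.8  0.6  5.3] w 8.6
time_s: 13.57
position: [0.5468, -0.3137, 0.1095]
eef_rot: [0.638, 0.77, 0.001, 0.004]
contact_force: [1.6, -0.9, -0.0]
grip_width: 0.0087
t 13.57 fix mm [-113.2 -509.9  109.5] yaw 0.1869 F [ 1.6 -0.9 -0. ] w 8.7
```

View pics/w8.png

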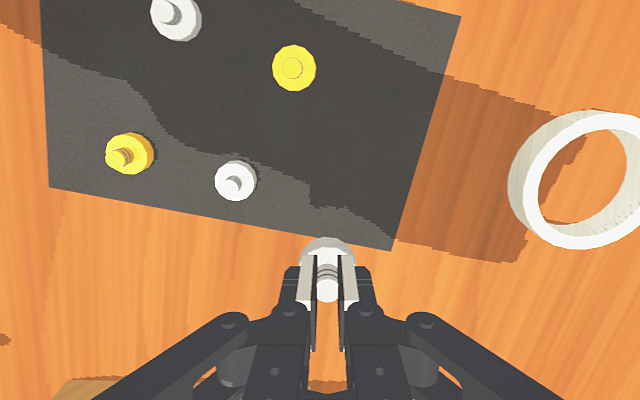

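```bash

python3 -m crank '[[0,[37,12,-10],[0,0,0]],[0,[74,24,-20],[0,0,0]],[0,[111,36,-30],[0,0,0]],[0,[148,48,-30],[0,0,0]],[0,[185,60,-30],[0,0,0]]]'
python3 -m crank '[[0,[37,12,0],[0,0,0]],[0,[74,24,0],[0,0,0]],[0,[111,36,0],[0,0,0]],[0,[148,48,0],[0,0,0]],[0,[174,57,0],[0,0,0]]]'
python3 -m crank '[[0,[7,0,0],[0,0,0]],[0,[7,0,0],[0,0,0]],[0,[7,0,0],[0,0,0]],[0,[7,0,0],[0,0,0]],[0,[7,0,0],[0,0,0]]]'
python3 - <<'E'
from h import *
st(); p,d=r.grab_frame("wrist"); cv2.imwrite("pics/w9.png",p)
E
```

```text
time_s: 14.03
position: [0.5685, -0.1182, 0.1337]
eef_rot: [0.638, 0.77, 0.0, 0.0]
contact_force: [0.6, 0.8, -1.2]
grip_width: 0.0083
time_s: 14.45
position: [0.5918, 0.0656, 0.1332]
eef_rot: [0.637, 0.771, 0.0, -0.001]
contact_force: [0.2, -0.2, -0.5]
grip_width: 0.0086
time_s: 14.87
position: [0.591, 0.0667, 0.1331]
eef_rot: [0.639, 0.769, -0.0, 0.0]
contact_force: [-0.2, -0.4, -0.8]
grip_width: 0.0088
t 14.87 fix mm [   1.4 -144.5  133.1] yaw 0.1847 F [-0.2 -0.4 -0.8] w 8.8
```

View pics/w9.png

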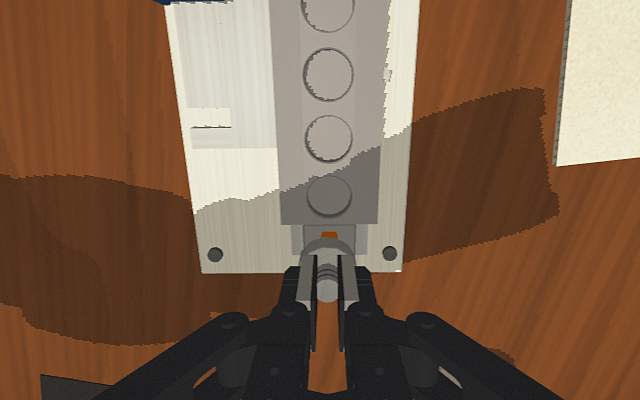

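```bash

cat >> h.py <<'E'
def pockets():
    st(); c=r.get_calibration("wrist"); p,d=r.grab_frame("wrist")
    P=deproj(c,d); F=np.stack([(P[...,:2]@FX-O[0])*1000,(P[...,:2]@FY-O[1])*1000,P[...,2]*1000],-1); z=F[...,2]
    hole=(abs(F[...,0]-1)<28)&(F[...,1]>-165)&(F[...,1]<60)&(z<27.5)&(z>18)
    for a,ce in blobs(hole,150):
        q=ray(c,*ce,.030); print("pocket",a,np.round(ce,1),np.round([(q[:2]@FX-O[0])*1000,(q[:2]@FY-O[1])*1000],1))
    dk=(abs(z-30)<2)&(abs(F[...,0]-1)<40)&(F[...,1]>-155)&(F[...,1]<0); print("deck X edges",np.percentile(F[dk][:,0],[.3,99.7]))
E
python3 -c "from h import *;pockets()"
```

```text
t 14.92 fix mm [   1.5 -144.3  133.2] yaw 0.1847 F [-0.2  0.6 -0.9] w 8.8
pocket 1332 [326.6  13.2] [  0.7 -24. ]
pocket 1959 [327.2  74.8] [  1.  -59.9]
pocket 1634 [327.7 139. ] [   1.2 -101.6]
pocket 1368 [328.  196.5] [   1.3 -143.4]
deck X edges [-34.86004738  36.88802648]
```

```bash

python3 -m crank '[[0,[1,0,30],[0,0,0]],[0,[1,0,60],[0,0,0]],[0,[1,0,80],[0,0,0]],[0,[1,0,85],[0,0,0]],[0,[1,0,85],[0,0,0]]]'
python3 -c "from h import *;st()"
python3 -m crank '[[0,[0,0,3],[0,0,0]],[0,[0,0,6],[0,0,0]],[0,[0,0,8],[0,0,0]],[0,[0,0,10],[0,0,0]],[0,[0,0,10],[0,0,0]]]'
python3 - <<'E'
from h import *
st(); p,d=r.grab_frame("wrist"); cv2.imwrite("pics/w10.png",p)
E
```

```text
time_s: 15.38
position: [0.5901, 0.069, 0.0472]
eef_rot: [0.638, 0.77, -0.001, -0.001]
contact_force: [-0.8, 0.2, -0.7]
grip_width: 0.0087
t 15.38 fix mm [   0.9 -142.    47.2] yaw 0.1864 F [-0.8  0.2 -0.7] w 8.7
time_s: 15.8
position: [0.591, 0.0695, 0.0385]
eef_rot: [0.638, 0.77, 0.0, 0.0]
contact_force: [-0.1, -0.1, -1.1]
grip_width: 0.0086
t 15.8 fix mm [   1.9 -141.7   38.5] yaw 0.1868 F [-0.1 -0.1 -1.1] w 8.6
```

View pics/w10.png

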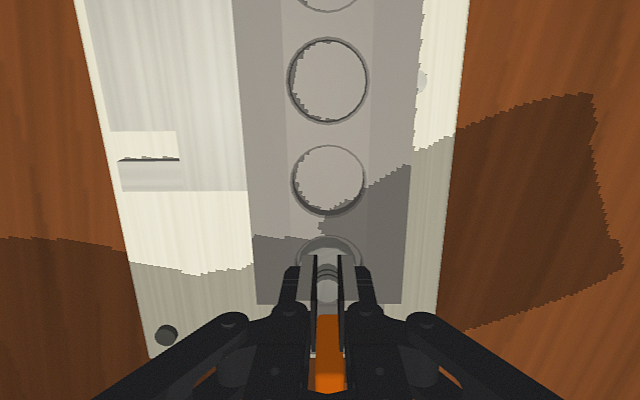

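```bash
sed -i 's/ex=np.ptp(F\[b\],axis=0) if b.sum()<5000 else None/ex=np.ptp(F[b],axis=0)/; s/for a,ce in blobs(m,8):/for a,ce in [k for k in blobs(m,8) if k[0]<3000]:/' h.py
python3 -m crank '[[0,[0,0,1],[0,0,0]],[0,[0,0,2],[0,0,0]],[0,[0,0,2],[0,0,0]],[40,[0,0,2],[0,0,0]],[40,[0,0,2],[0,0,0]]]'
python3 -c "from h import *;st()"
python3 -m crank '[[40,[0,0,0],[0,0,0]],[40,[0,0,-10],[0,0,0]],[40,[0,0,-30],[0,0,0]],[40,[0,0,-60],[0,0,0]],[40,[0,0,-90],[0,0,0]]]'
python3 -c "from h import *;pockets()"
python3 -m crank '[[40,[-35,-17,-10],[0,0,0]],[40,[-70,-34,-10],[0,0,0]],[40,[-105,-51,-10],[0,0,0]],[40,[-140,-68,-10],[0,0,0]],[40,[-175,-85,-10],[0,0,0]]]'
python3 -m crank '[[40,[-35,-17,0],[0,0,0]],[40,[-70,-34,0],[0,0,0]],[40,[-105,-51,10],[0,0,0]],[40,[-105,-51,30],[0,0,0]],[40,[-105,-51,30],[0,0,0]]]'
python3 -c "from h import *;weights('w11')"
```

```text
time_s: 16.27
position: [0.5909, 0.0696, 0.0364]
eef_rot: [0.638, 0.77, 0.0, 0.0]
contact_force: [0.2, 0.0, -0.3]
grip_width: 0.0321
t 16.27 fix mm [   1.8 -141.5   36.4] yaw 0.1869 F [ 0.2  0.  -0.3] w 32.1
time_s: 16.68
position: [0.5903, 0.0698, 0.1276]
eef_rot: [0.638, 0.77, -0.0, -0.001]
contact_force: [0.6, -0.5, 0.2]
grip_width: 0.0341
t 16.68 fix mm [   1.2 -141.3  127.6] yaw 0.1874 F [ 0.6 -0.5  0.2] w 34.1
pocket 1583 [327.7  15.3] [  0.8 -22.9]
pocket 2015 [328.   79.9] [  1.  -59.9]
pocket 1681 [328.3 144.8] [   1.2 -101.5]
pocket 230 [335.2 198.6] [   6. -140.]
deck X edges [-34.81828573  36.89212455]
time_s: 17.15
position: [0.5392, -0.1197, 0.1372]
eef_rot: [0.638, 0.77, 0.0, 0.0]
contact_force: [0.0, -0.1, 0.1]
grip_width: 0.0343
time_s: 17.57
position: [0.5069, -0.2331, 0.1043]
eef_rot: [0.64, 0.769, -0.001, -0.001]
contact_force: [-0.1, 1.4, -0.6]
grip_width: 0.0343
t 17.57 fix mm [-137.3 -423.3  104.3] yaw 0.1824 F [-0.1  1.4 -0.6] w 34.3
shank 324 [220.5 162.2] fix [-205.5 -390.6] ext [12.  12.   7.9] tool x,y from tcp [ 30.9 -69.9]
shank 284 [332.1 206. ] fix [-134.9 -420.5] ext [12.2 11.3  8.9] tool x,y from tcp [1.1 0.7]
shank 292 [171.6 278.7] fix [-249.1 -474.9] ext [12.8 11.9  9.1] tool x,y from tcp [ -53.4 -113.4]
```

View pics/w11.png

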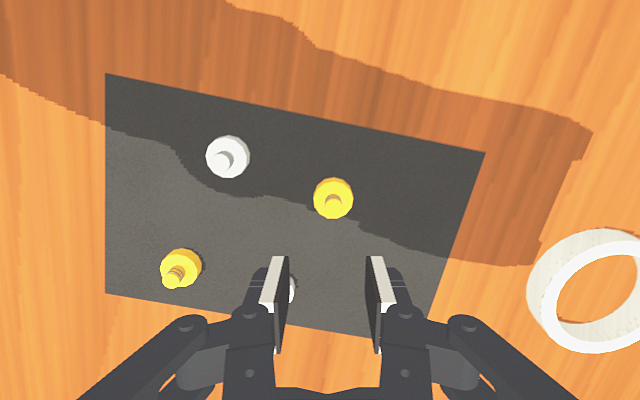

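Weight 1 is seated in pocket 1. The next one is the brass weight at (332,206).

```bash

python3 -m crank '[[40,[1,0,35],[0,0,0]],[40,[1,0,60],[0,0,0]],[40,[1,0,75],[0,0,0]],[40,[1,0,82],[0,0,0]],[40,[1,0,82],[0,0,0]]]'
python3 -c "from h import *;weights('w12')"
python3 -m crank '[[40,[0,0,3],[0,0,0]],[40,[0,0,6],[0,0,0]],[40,[0,0,8],[0,0,0]],[40,[0,0,8],[0,0,0]],[40,[0,0,8],[0,0,0]]]'
python3 -c "from h import *;st()"
```

```text
time_s: 18.03
position: [0.5094, -0.2284, 0.0241]
eef_rot: [0.637, 0.771, 0.0, -0.001]
contact_force: [-0.9, 0.1, 0.1]
grip_width: 0.0338
t 18.03 fix mm [-134.  -419.1   24.1] yaw 0.1889 F [-0.9  0.1  0.1] w 33.8
shank 765 [161.4 213.1] fix [-204.9 -390.2] ext [12.6 12.3  8.4] tool x,y from tcp [ 29.4 -71.3]
shank 133 [284.3 268.7] fix [-153.9 -416.8] ext [392.5 218.5 169.9] tool x,y from tcp [  2.8 -20.3]
shank 136 [368.5 270.3] fix [-116.2 -417.6] ext [392.5 218.5 169.9] tool x,y from tcp [ 2.  17.4]
shank 634 [327.  274.6] fix [-134.8 -419.8] ext [12.1 12.8  8.1] tool x,y from tcp [-0.2 -1.2]
shank 10 [388.9 267.1] fix [-107.1 -415.9] ext [3.6 0.7 1.2] tool x,y from tcp [ 3.7 26.5]
shank 534 [ 99.4 367.8] fix [-248.3 -473. ] ext [11.9 12.4  8.2] tool x,y from tcp [ -53.4 -114.7]
time_s: 18.5
position: [0.5091, -0.2299, 0.0166]
eef_rot: [0.638, 0.77, 0.0, 0.0]
contact_force: [-1.0, -0.2, -0.3]
grip_width: 0.0341
t 18.5 fix mm [-134.5 -420.5   16.6] yaw 0.1869 F [-1.  -0.2 -0.3] w 34.1
```

```bash

python3 -m crank '[[40,[0,0,1],[0,0,0]],[0,[0,0,1],[0,0,0]],[0,[0,0,1],[0,0,0]],[0,[0,0,1],[0,0,0]],[0,[0,0,1],[0,0,0]]]'
python3 -m crank '[[0,[0,0,0],[0,0,0]],[0,[0,0,0],[0,0,0]],[0,[0,0,-20],[0,0,0]],[0,[0,0,-55],[0,0,0]],[0,[0,0,-90],[0,0,0]]]'
python3 -c "from h import *;st()"
python3 -m crank '[[0,[36,15,-10],[0,0,0]],[0,[72,30,-20],[0,0,0]],[0,[108,45,-20],[0,0,0]],[0,[144,60,-20],[0,0,0]],[0,[180,75,-20],[0,0,0]]]'
python3 -m crank '[[0,[36,16,0],[0,0,0]],[0,[72,32,0],[0,0,0]],[0,[108,48,0],[0,0,0]],[0,[135,60,0],[0,0,0]],[0,[140,61,0],[0,0,0]]]'
python3 -m crank '[[0,[0,0,0],[0,0,0]],[0,[0,0,0],[0,0,0]],[0,[0,0,0],[0,0,0]],[0,[0,0,0],[0,0,0]],[0,[0,0,0],[0,0,0]]]'
python3 - <<'E'
from h import *
pockets(); p,d=r.grab_frame("wrist"); cv2.imwrite("pics/w13.png",p)
E
```

```text
time_s: 18.92
position: [0.5092, -0.2298, 0.0155]
eef_rot: [0.638, 0.77, 0.0, 0.0]
contact_force: [-0.7, -0.3, 2.9]
grip_width: 0.0082
time_s: 19.33
position: [0.5082, -0.2292, 0.1054]
eef_rot: [0.638, 0.77, -0.0, -0.001]
contact_force: [1.1, -1.0, -0.4]
grip_width: 0.0083
t 19.33 fix mm [-135.3 -419.6  105.4] yaw 0.1875 F [ 1.1 -1.  -0.4] w 8.3
time_s: 19.75
position: [0.5493, -0.0375, 0.1256]
eef_rot: [0.638, 0.77, 0.0, 0.0]
contact_force: [0.7, -0.3, -1.6]
grip_width: 0.0085
time_s: 20.17
position: [0.5835, 0.1165, 0.1256]
eef_rot: [0.636, 0.772, 0.001, -0.001]
contact_force: [-1.0, 0.7, -1.4]
grip_width: 0.0084
time_s: 20.58
position: [0.5833, 0.1084, 0.1253]
eef_rot: [0.639, 0.769, -0.0, 0.0]
contact_force: [-0.8, -0.1, -0.6]
grip_width: 0.0086
t 20.58 fix mm [   1.6 -102.   125.3] yaw 0.1851 F [-0.8 -0.1 -0.6] w 8.6
pocket 1311 [326.1  12.8] [ 0.6 17.4]
pocket 2078 [326.6  75.2] [  0.7 -17.9]
pocket 1732 [327.1 141.3] [  0.9 -59.5]
pocket 1450 [327.5 200.3] [   1.1 -101.3]
deck X edges [-34.92806944  36.8383619 ]
```

View pics/w13.png

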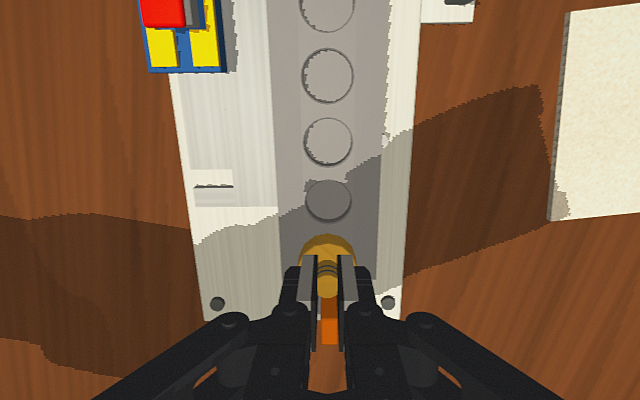

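```bash

python3 -m crank '[[0,[1,0,30],[0,0,0]],[0,[1,0,55],[0,0,0]],[0,[1,0,72],[0,0,0]],[0,[1,0,76],[0,0,0]],[0,[1,0,76],[0,0,0]]]'
python3 -c "from h import *;st()"
python3 -m crank '[[0,[0,0,3],[0,0,0]],[0,[0,0,6],[0,0,0]],[0,[0,0,8],[0,0,0]],[0,[0,0,10],[0,0,0]],[0,[0,0,10],[0,0,0]]]'
python3 -c "from h import *;st()"
```

```text
time_s: 21.1
position: [0.5824, 0.1106, 0.0485]
eef_rot: [0.638, 0.77, -0.001, -0.001]
contact_force: [-0.3, -0.4, -0.6]
grip_width: 0.0086
t 21.1 fix mm [  1.1 -99.7  48.5] yaw 0.1868 F [-0.3 -0.4 -0.6] w 8.6
time_s: 21.52
position: [0.5831, 0.1108, 0.0394]
eef_rot: [0.638, 0.77, 0.0, 0.0]
contact_force: [-0.8, -0.4, -0.2]
grip_width: 0.0084
t 21.52 fix mm [  1.9 -99.6  39.4] yaw 0.1869 F [-0.8 -0.4 -0.2] w 8.4
```

```bash

python3 -m crank '[[0,[0,0,1],[0,0,0]],[0,[0,0,1.5],[0,0,0]],[0,[0,0,1.5],[0,0,0]],[40,[0,0,1.5],[0,0,0]],[40,[0,0,1.5],[0,0,0]]]'
python3 -c "from h import *;st()"
python3 -m crank '[[40,[0,0,0],[0,0,0]],[40,[0,0,-10],[0,0,0]],[40,[0,0,-30],[0,0,0]],[40,[0,0,-60],[0,0,0]],[40,[0,0,-95],[0,0,0]]]'
python3 -c "from h import *;pockets()"
python3 -m crank '[[40,[-33,-23,-5],[0,0,0]],[40,[-66,-46,-5],[0,0,0]],[40,[-99,-69,-5],[0,0,0]],[40,[-132,-92,-5],[0,0,0]],[40,[-165,-115,-5],[0,0,0]]]'
python3 -m crank '[[40,[-33,-24,0],[0,0,0]],[40,[-66,-48,0],[0,0,0]],[40,[-99,-72,0],[0,0,0]],[40,[-126,-92,15],[0,0,0]],[40,[-126,-92,30],[0,0,0]]]'
python3 -m crank '[[40,[0,0,0],[0,0,0]],[40,[0,0,0],[0,0,0]],[40,[0,0,0],[0,0,0]],[40,[0,0,0],[0,0,0]],[40,[0,0,0],[0,0,0]]]'
python3 -c "from h import *;weights('w14')"
```

```text
time_s: 21.93
position: [0.5831, 0.1109, 0.038]
eef_rot: [0.638, 0.77, 0.0, 0.0]
contact_force: [-0.7, 0.2, 1.2]
grip_width: 0.0321
t 21.93 fix mm [  1.9 -99.6  38. ] yaw 0.1869 F [-0.7  0.2  1.2] w 32.1
time_s: 22.35
position: [0.582, 0.1109, 0.1334]
eef_rot: [0.638, 0.77, -0.001, -0.001]
contact_force: [0.3, -1.3, 0.2]
grip_width: 0.0342
t 22.35 fix mm [  0.8 -99.3 133.4] yaw 0.1875 F [ 0.3 -1.3  0.2] w 34.2
pocket 1582 [328.2  15.8] [ 0.6 19.6]
pocket 1921 [328.5  79.6] [  0.7 -17.9]
pocket 1610 [328.7 143.2] [  0.9 -59.6]
pocket 215 [332.  203.8] [   3.3 -104.1]
pocket 158 [336.4 246.1] [   6.8 -138.4]
deck X edges [-34.93282139  36.80946777]
time_s: 22.82
position: [0.4998, -0.0741, 0.1387]
eef_rot: [0.638, 0.77, 0.0, 0.0]
contact_force: [1.5, -1.3, 0.2]
grip_width: 0.0341
time_s: 23.23
position: [0.4309, -0.22, 0.1085]
eef_rot: [0.641, 0.768, -0.001, 0.001]
contact_force: [0.5, -1.0, -0.1]
grip_width: 0.034
time_s: 23.65
position: [0.4346, -0.2128, 0.1086]
eef_rot: [0.637, 0.771, 0.0, 0.001]
contact_force: [0.4, -0.5, -0.2]
grip_width: 0.0343
t 23.65 fix mm [-204.5 -389.8  108.6] yaw 0.1886 F [ 0.4 -0.5 -0.2] w 34.3
shank 270 [325.1 208.1] fix [-206.6 -390.2] ext [12.3 11.9  7.9] tool x,y from tcp [-0.3 -1.9]
shank 232 [360.4 334.7] fix [-179.7 -494.1] ext [11.9 12.5  8. ] tool x,y from tcp [-104.2   25. ]
```

View pics/w14.png

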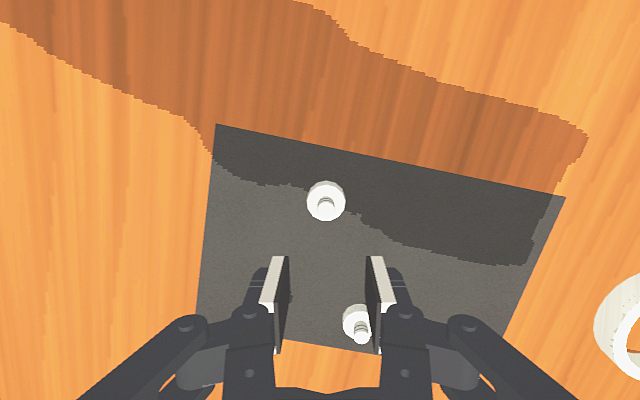

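```bash

python3 -m crank '[[40,[0,-1,35],[0,0,0]],[40,[0,-1,65],[0,0,0]],[40,[0,-1,82],[0,0,0]],[40,[0,-1,90],[0,0,0]],[40,[0,-1,93],[0,0,0]]]'
python3 -c "from h import *;weights('w15')" | grep -v "shank 1[0-9]\? "
python3 -m crank '[[40,[0,0,0],[0,0,0]],[0,[0,0,0],[0,0,0]],[0,[0,0,0],[0,0,0]],[0,[0,0,0],[0,0,0]],[0,[0,0,0],[0,0,0]]]'
python3 -c "from h import *;st()"
python3 -m crank '[[0,[0,0,0],[0,0,0]],[0,[0,0,0],[0,0,0]],[0,[0,0,-20],[0,0,0]],[0,[0,0,-55],[0,0,0]],[0,[0,0,-90],[0,0,0]]]'
python3 -c "from h import *;st()"
```

```text
time_s: 24.12
position: [0.4325, -0.2131, 0.014]
eef_rot: [0.638, 0.77, -0.0, -0.001]
contact_force: [-0.2, 0.2, 0.1]
grip_width: 0.0342
t 24.12 fix mm [-206.6 -389.7   14. ] yaw 0.1878 F [-0.2  0.2  0.1] w 34.2
shank 589 [274.5 273.7] fix [-229.3 -383.9] ext [367.6 205.4 159.5] tool x,y from tcp [  6.1 -22.9]
shank 583 [378.3 273.6] fix [-185.9 -383.8] ext [367.6 205.4 159.5] tool x,y from tcp [ 6.1 20.4]
shank 716 [329.1 285.1] fix [-206.4 -389.3] ext [12.2 12.5  7.8] tool x,y from tcp [ 0.6 -0.1]
time_s: 24.58
position: [0.4335, -0.2141, 0.0159]
eef_rot: [0.638, 0.77, 0.0, 0.001]
contact_force: [-0.8, 0.9, 8.7]
grip_width: 0.0086
t 24.58 fix mm [-205.8 -390.8   15.9] yaw 0.1868 F [-0.8  0.9  8.7] w 8.6
time_s: 25.0
position: [0.4321, -0.2131, 0.1058]
eef_rot: [0.638, 0.77, 0.0, -0.001]
contact_force: [0.5, -1.4, -0.7]
grip_width: 0.0085
t 25.0 fix mm [-207.  -389.6  105.8] yaw 0.1875 F [ 0.5 -1.4 -0.7] w 8.5
```

```bash

python3 -m crank '[[0,[33,21,-10],[0,0,0]],[0,[66,42,-20],[0,0,0]],[0,[99,63,-20],[0,0,0]],[0,[132,84,-20],[0,0,0]],[0,[165,105,-20],[0,0,0]]]'
python3 -m crank '[[0,[33,21,0],[0,0,0]],[0,[66,42,0],[0,0,0]],[0,[99,63,0],[0,0,0]],[0,[132,84,0],[0,0,0]],[0,[165,102,0],[0,0,0]]]'
python3 -m crank '[[0,[2,0,0],[0,0,0]],[0,[2,0,0],[0,0,0]],[0,[2,0,0],[0,0,0]],[0,[2,0,0],[0,0,0]],[0,[2,0,0],[0,0,0]]]'
python3 - <<'E'
from h import *
pockets(); p,d=r.grab_frame("wrist"); cv2.imwrite("pics/w16.png",p)
E
```

```text
time_s: 25.42
position: [0.5059, -0.0307, 0.1259]
eef_rot: [0.638, 0.77, 0.0, 0.001]
contact_force: [0.5, -0.7, -1.2]
grip_width: 0.0085
time_s: 25.83
position: [0.5756, 0.1507, 0.1255]
eef_rot: [0.638, 0.77, 0.0, 0.0]
contact_force: [0.7, -0.6, 0.2]
grip_width: 0.0083
time_s: 26.25
position: [0.5745, 0.1494, 0.125]
eef_rot: [0.639, 0.769, -0.0, 0.0]
contact_force: [-0.6, -0.6, -0.9]
grip_width: 0.0086
t 26.25 fix mm [  0.6 -60.1 125. ] yaw 0.1851 F [-0.6 -0.6 -0.9] w 8.6
pocket 2088 [327.8  75. ] [ 0.5 24.1]
pocket 1737 [328.2 141.2] [  0.7 -17.5]
pocket 1453 [328.6 200.2] [  0.8 -59.3]
deck X edges [-34.99893979  36.80050864]
```

View pics/w16.png

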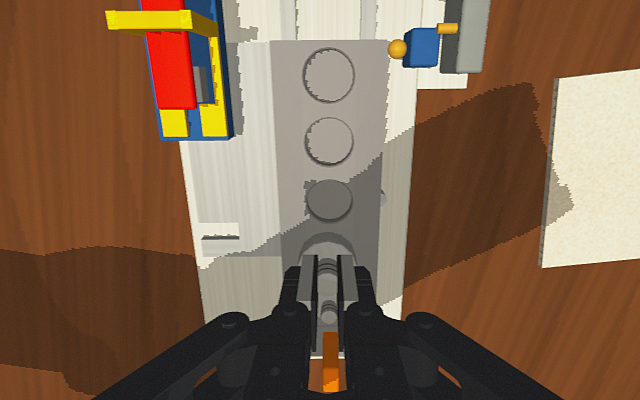

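```bash

python3 -m crank '[[0,[1,0.5,30],[0,0,0]],[0,[1,0.5,55],[0,0,0]],[0,[1,0.5,72],[0,0,0]],[0,[1,0.5,76],[0,0,0]],[0,[1,0.5,76],[0,0,0]]]'
python3 -c "from h import *;st()"
python3 -m crank '[[0,[0,0,3],[0,0,0]],[0,[0,0,6],[0,0,0]],[0,[0,0,8],[0,0,0]],[0,[0,0,10],[0,0,0]],[0,[0,0,10],[0,0,0]]]'
python3 -c "from h import *;st()"
```

```text
time_s: 26.77
position: [0.5741, 0.1514, 0.048]
eef_rot: [0.638, 0.77, -0.001, -0.001]
contact_force: [0.6, -0.2, 0.2]
grip_width: 0.0084
t 26.77 fix mm [  0.6 -58.1  48. ] yaw 0.1865 F [ 0.6 -0.2  0.2] w 8.4
time_s: 27.18
position: [0.5748, 0.152, 0.0389]
eef_rot: [0.638, 0.77, 0.0, 0.0]
contact_force: [-0.2, 0.9, -1.3]
grip_width: 0.0082
t 27.18 fix mm [  1.4 -57.7  38.9] yaw 0.1868 F [-0.2  0.9 -1.3] w 8.2
```

```bash

python3 -m crank '[[0,[0,0,1],[0,0,0]],[0,[0,0,1],[0,0,0]],[0,[0,0,1],[0,0,0]],[40,[0,0,1],[0,0,0]],[40,[0,0,1],[0,0,0]]]'
python3 -m crank '[[40,[0,0,0],[0,0,0]],[40,[0,0,-10],[0,0,0]],[40,[0,0,-30],[0,0,0]],[40,[0,0,-60],[0,0,0]],[40,[0,0,-95],[0,0,0]]]'
python3 -c "from h import *;pockets()"
python3 -m crank '[[40,[-36,-15,-5],[0,0,0]],[40,[-72,-30,-5],[0,0,0]],[40,[-108,-45,-5],[0,0,0]],[40,[-144,-60,-5],[0,0,0]],[40,[-180,-75,-5],[0,0,0]]]'
python3 -m crank '[[40,[-36,-15,0],[0,0,0]],[40,[-72,-30,0],[0,0,0]],[40,[-108,-45,0],[0,0,0]],[40,[-144,-60,0],[0,0,0]],[40,[-180,-75,0],[0,0,0]]]'
python3 -m crank '[[40,[-36,-15,0],[0,0,0]],[40,[-60,-24,0],[0,0,0]],[40,[-76,-30,15],[0,0,0]],[40,[-76,-30,30],[0,0,0]],[40,[-76,-30,30],[0,0,0]]]'
python3 -m crank '[[40,[0,0,0],[0,0,0]],[40,[0,0,0],[0,0,0]],[40,[0,0,0],[0,0,0]],[40,[0,0,0],[0,0,0]],[40,[0,0,0],[0,0,0]]]'
python3 -c "from h import *;weights('w17')"
```

```text
time_s: 27.6
position: [0.5748, 0.1521, 0.0379]
eef_rot: [0.638, 0.77, 0.0, 0.0]
contact_force: [-0.1, -0.2, -0.1]
grip_width: 0.0317
time_s: 28.02
position: [0.5737, 0.152, 0.1334]
eef_rot: [0.638, 0.77, -0.001, -0.001]
contact_force: [0.5, -0.2, -0.7]
grip_width: 0.0344
t 28.02 fix mm [  0.3 -57.4 133.4] yaw 0.1875 F [ 0.5 -0.2 -0.7] w 34.4
pocket 1912 [328.9  79.5] [ 0.5 24.1]
pocket 1609 [329.2 143. ] [  0.7 -17.5]
pocket 226 [333.2 206.7] [  3.7 -64.4]
deck X edges [-34.9756748   36.57682795]
time_s: 28.48
position: [0.534, -0.0403, 0.1387]
eef_rot: [0.638, 0.77, 0.0, 0.0]
contact_force: [1.1, 1.0, -0.1]
grip_width: 0.0338
time_s: 28.9
position: [0.4937, -0.2314, 0.1388]
eef_rot: [0.638, 0.77, 0.0, 0.0]
contact_force: [1.4, 0.1, -0.0]
grip_width: 0.0341
time_s: 29.32
position: [0.4773, -0.3104, 0.1061]
eef_rot: [0.639, 0.769, -0.0, -0.001]
contact_force: [-1.1, 1.2, 0.8]
grip_width: 0.0338
time_s: 29.73
position: [0.4794, -0.3096, 0.1085]
eef_rot: [0.638, 0.77, 0.0, 0.0]
contact_force: [-0.8, 0.4, 0.7]
grip_width: 0.0339
t 29.73 fix mm [-178.6 -493.2  108.5] yaw 0.1877 F [-0.8  0.4  0.7] w 33.9
shank 300 [220.1 183.2] fix [-249.7 -476. ] ext [11.6 12.   8.2] tool x,y from tcp [ 17.2 -70.9]
shank 279 [327.6 210.8] fix [-179.1 -495.5] ext [11.6 12.2  8. ] tool x,y from tcp [-2.3 -0.3]
shank 685 [ 20.4 369.9] fix [-425.  -631.6] ext [28.3 27.7 12.4] tool x,y from tcp [-138.3 -246.2]
```

View pics/w17.png

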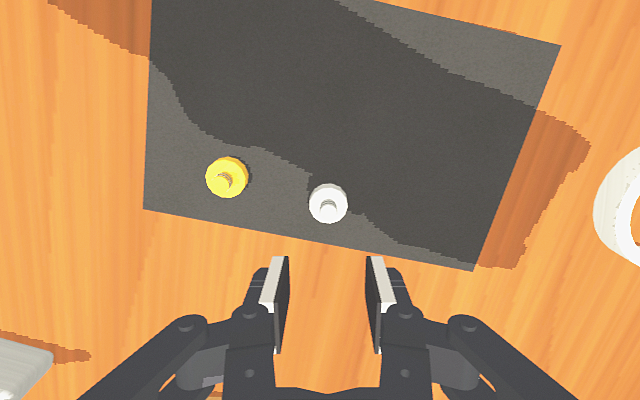

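```bash

python3 -m crank '[[40,[-1,0,35],[0,0,0]],[40,[-1,0,65],[0,0,0]],[40,[-1,0,82],[0,0,0]],[40,[-1,0,90],[0,0,0]],[40,[-1,0,92],[0,0,0]]]'
python3 -c "from h import *;weights('w18')" | grep -v "shank 1[0-9]\? "
python3 -m crank '[[40,[0,0,0],[0,0,0]],[0,[0,0,0],[0,0,0]],[0,[0,0,0],[0,0,0]],[0,[0,0,0],[0,0,0]],[0,[0,0,0],[0,0,0]]]'
python3 -c "from h import *;st()"
python3 -m crank '[[0,[0,0,0],[0,0,0]],[0,[0,0,0],[0,0,0]],[0,[0,0,-20],[0,0,0]],[0,[0,0,-55],[0,0,0]],[0,[0,0,-90],[0,0,0]]]'
python3 -c "from h import *;st()"
```

```text
time_s: 30.2
position: [0.4786, -0.3102, 0.0147]
eef_rot: [0.638, 0.77, -0.0, -0.001]
contact_force: [0.1, 0.8, 0.3]
grip_width: 0.034
t 30.2 fix mm [-179.5 -493.7   14.7] yaw 0.1873 F [0.1 0.8 0.3] w 34.0
shank 841 [158.8 245.8] fix [-248.8 -475.4] ext [12.3 12.1  8.5] tool x,y from tcp [ 18.7 -69.8]
shank 565 [275.2 273. ] fix [-201.9 -488. ] ext [371.1 206.9 159.8] tool x,y from tcp [  6.  -22.9]
shank 554 [377.9 273.1] fix [-158.9 -488. ] ext [371.1 206.9 159.8] tool x,y from tcp [ 6.  20.2]
shank 711 [330.1 286.9] fix [-178.9 -494.7] ext [12.2 12.8  8.1] tool x,y from tcp [-0.7  0.1]
time_s: 30.67
position: [0.4799, -0.3112, 0.017]
eef_rot: [0.638, 0.77, 0.0, 0.001]
contact_force: [0.2, 0.2, 9.6]
grip_width: 0.008
t 30.67 fix mm [-178.5 -494.9   17. ] yaw 0.1868 F [0.2 0.2 9.6] w 8.0
time_s: 31.08
position: [0.4784, -0.3102, 0.1066]
eef_rot: [0.638, 0.77, 0.0, -0.001]
contact_force: [1.2, -0.8, 0.1]
grip_width: 0.008
t 31.08 fix mm [-179.7 -493.7  106.6] yaw 0.1873 F [ 1.2 -0.8  0.1] w 8.0
```

```bash

python3 -m crank '[[0,[36,14,-10],[0,0,0]],[0,[72,28,-20],[0,0,0]],[0,[108,42,-20],[0,0,0]],[0,[144,56,-20],[0,0,0]],[0,[180,70,-20],[0,0,0]]]'
python3 -m crank '[[0,[37,14,0],[0,0,0]],[0,[74,28,0],[0,0,0]],[0,[111,42,0],[0,0,0]],[0,[148,56,0],[0,0,0]],[0,[185,70,0],[0,0,0]]]'
python3 -m crank '[[0,[37,14,0],[0,0,0]],[0,[74,28,0],[0,0,0]],[0,[100,36,0],[0,0,0]],[0,[113,40,0],[0,0,0]],[0,[113,40,0],[0,0,0]]]'
python3 -m crank '[[0,[0,0,0],[0,0,0]],[0,[0,0,0],[0,0,0]],[0,[0,0,0],[0,0,0]],[0,[0,0,0],[0,0,0]],[0,[0,0,0],[0,0,0]]]'
python3 - <<'E'
from h import *
pockets(); p,d=r.grab_frame("wrist"); cv2.imwrite("pics/w19.png",p)
E
```

```text
time_s: 31.5
position: [0.5146, -0.1195, 0.1267]
eef_rot: [0.638, 0.77, 0.0, 0.001]
contact_force: [0.9, 0.2, 0.2]
grip_width: 0.0085
time_s: 31.92
position: [0.5489, 0.0756, 0.1265]
eef_rot: [0.638, 0.77, 0.0, 0.0]
contact_force: [0.8, -0.9, -0.3]
grip_width: 0.0082
time_s: 32.33
position: [0.5668, 0.1962, 0.1263]
eef_rot: [0.636, 0.771, 0.001, -0.0]
contact_force: [-1.0, -1.1, -1.1]
grip_width: 0.0079
time_s: 32.75
position: [0.5673, 0.1912, 0.1259]
eef_rot: [0.639, 0.77, -0.0, 0.0]
contact_force: [-0.4, -0.0, -0.7]
grip_width: 0.0085
t 32.75 fix mm [  1.3 -17.7 125.9] yaw 0.1855 F [-0.4 -0.  -0.7] w 8.5
pocket 1716 [326.9 141.5] [ 0.5 24.5]
pocket 1441 [327.3 200.5] [  0.7 -17.4]
deck X edges [-35.10242072  36.69606032]
```

View pics/w19.png

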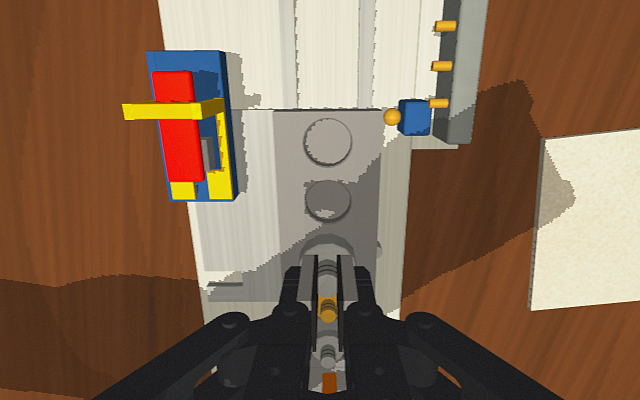

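```bash

python3 -m crank '[[0,[1,0,30],[0,0,0]],[0,[1,0,55],[0,0,0]],[0,[1,0,71],[0,0,0]],[0,[1,0,75],[0,0,0]],[0,[1,0,75],[0,0,0]]]'
python3 -c "from h import *;st()"
python3 -m crank '[[0,[0,0,3],[0,0,0]],[0,[0,0,6],[0,0,0]],[0,[0,0,8],[0,0,0]],[0,[0,0,10],[0,0,0]],[0,[0,0,10],[0,0,0]]]'
python3 -c "from h import *;st()"
```

```text
time_s: 33.27
position: [0.5663, 0.193, 0.05]
eef_rot: [0.638, 0.77, -0.001, -0.001]
contact_force: [-0.2, 0.2, -0.8]
grip_width: 0.0081
t 33.27 fix mm [  0.7 -15.7  50. ] yaw 0.187 F [-0.2  0.2 -0.8] w 8.1
time_s: 33.68
position: [0.567, 0.1932, 0.0409]
eef_rot: [0.638, 0.77, 0.0, 0.0]
contact_force: [-0.6, 0.6, 0.5]
grip_width: 0.0082
t 33.68 fix mm [  1.4 -15.7  40.9] yaw 0.1868 F [-0.6  0.6  0.5] w 8.2
```

```bash

python3 -m crank '[[0,[0,0,1],[0,0,0]],[0,[0,0,1],[0,0,0]],[0,[0,0,1],[0,0,0]],[40,[0,0,1],[0,0,0]],[40,[0,0,1],[0,0,0]]]'
python3 -m crank '[[40,[0,0,0],[0,0,0]],[40,[0,0,-10],[0,0,0]],[40,[0,0,-30],[0,0,0]],[40,[0,0,-60],[0,0,0]],[40,[0,0,-95],[0,0,0]]]'
python3 -c "from h import *;pockets()"
python3 -m crank '[[40,[-35,-19,-5],[0,0,0]],[40,[-70,-38,-5],[0,0,0]],[40,[-105,-57,-5],[0,0,0]],[40,[-140,-76,-5],[0,0,0]],[40,[-175,-95,-5],[0,0,0]]]'
python3 -m crank '[[40,[-35,-19,0],[0,0,0]],[40,[-70,-38,0],[0,0,0]],[40,[-105,-57,0],[0,0,0]],[40,[-140,-76,0],[0,0,0]],[40,[-175,-95,0],[0,0,0]]]'
python3 -m crank '[[40,[-36,-19,0],[0,0,0]],[40,[-72,-38,0],[0,0,0]],[40,[-109,-60,0],[0,0,0]],[40,[-109,-60,20],[0,0,0]],[40,[-109,-60,30],[0,0,0]]]'
python3 -m crank '[[40,[0,0,0],[0,0,0]],[40,[0,0,0],[0,0,0]],[40,[0,0,0],[0,0,0]],[40,[0,0,0],[0,0,0]],[40,[0,0,0],[0,0,0]]]'
python3 -c "from h import *;weights('w20')"
```

```text
time_s: 34.1
position: [0.567, 0.1934, 0.04]
eef_rot: [0.638, 0.77, 0.0, 0.0]
contact_force: [-0.9, 0.6, 0.4]
grip_width: 0.0314
time_s: 34.52
position: [0.5659, 0.1932, 0.1354]
eef_rot: [0.638, 0.77, -0.001, -0.001]
contact_force: [0.4, 0.2, 0.6]
grip_width: 0.0339
t 34.52 fix mm [  0.4 -15.5 135.4] yaw 0.1875 F [0.4 0.2 0.6] w 33.9
pocket 1590 [328.8 142.5] [ 0.5 24.4]
pocket 208 [330.6 196.7] [  1.8 -15.4]
deck X edges [-35.01930345  36.38596993]
time_s: 34.98
position: [0.5054, 0.0022, 0.1405]
eef_rot: [0.638, 0.77, 0.0, 0.0]
contact_force: [1.3, -0.3, 0.9]
grip_width: 0.0341
time_s: 35.4
position: [0.4445, -0.1876, 0.1407]
eef_rot: [0.638, 0.77, 0.0, 0.001]
contact_force: [1.0, -0.4, 0.4]
grip_width: 0.0346
time_s: 35.82
position: [0.4052, -0.3067, 0.1093]
eef_rot: [0.64, 0.768, -0.0, 0.0]
contact_force: [-0.8, 1.1, -0.9]
grip_width: 0.0342
time_s: 36.23
position: [0.4073, -0.3037, 0.1105]
eef_rot: [0.637, 0.77, 0.0, 0.0]
contact_force: [0.0, -0.5, 0.2]
grip_width: 0.0343
t 36.23 fix mm [-248.3 -473.9  110.5] yaw 0.1884 F [ 0.  -0.5  0.2] w 34.3
shank 271 [324.5 209. ] fix [-250.8 -475.7] ext [11.8 11.9  8.2] tool x,y from tcp [-1.7 -2.3]
shank 457 [  7.9 374.3] fix [-508.2 -619.1] ext [10.7 31.6 12.5] tool x,y from tcp [-145.  -259.7]
shank 897 [ 67.1 372.7] fix [-459.8 -617.4] ext [49.5 17.9 12.5] tool x,y from tcp [-143.4 -211.3]
```

View pics/w20.png

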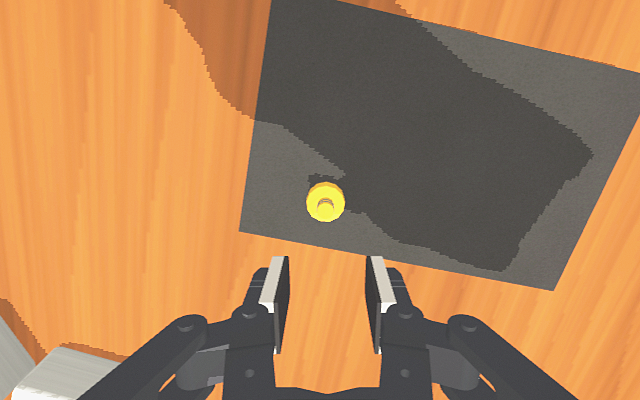

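```bash

python3 -m crank '[[40,[-0.5,-1,35],[0,0,0]],[40,[-0.5,-1,65],[0,0,0]],[40,[-0.5,-1,84],[0,0,0]],[40,[-0.5,-1,92],[0,0,0]],[40,[-0.5,-1,94],[0,0,0]]]'
python3 -c "from h import *;weights('w21')" | grep -v "shank 1[0-9]\? "
python3 -m crank '[[40,[0,0,0],[0,0,0]],[0,[0,0,0],[0,0,0]],[0,[0,0,0],[0,0,0]],[0,[0,0,0],[0,0,0]],[0,[0,0,0],[0,0,0]]]'
python3 -c "from h import *;st()"
python3 -m crank '[[0,[0,0,0],[0,0,0]],[0,[0,0,0],[0,0,0]],[0,[0,0,-20],[0,0,0]],[0,[0,0,-55],[0,0,0]],[0,[0,0,-90],[0,0,0]]]'
python3 -c "from h import *;st()"
```

```text
time_s: 36.7
position: [0.4053, -0.3042, 0.0148]
eef_rot: [0.638, 0.77, 0.0, -0.001]
contact_force: [-0.1, -0.7, 0.3]
grip_width: 0.0343
t 36.7 fix mm [-250.3 -474.    14.8] yaw 0.1876 F [-0.1 -0.7  0.3] w 34.3
shank 554 [275.2 272.7] fix [-272.8 -468.3] ext [369.8 206.3 160.3] tool x,y from tcp [  6.2 -22.9]
shank 569 [377.9 272.8] fix [-229.7 -468.3] ext [369.8 206.3 160.3] tool x,y from tcp [ 6.1 20.2]
shank 710 [328.1 286.5] fix [-250.6 -475. ] ext [12.3 13.2  7.8] tool x,y from tcp [-0.5 -0.7]
time_s: 37.17
position: [0.4064, -0.3054, 0.0171]
eef_rot: [0.638, 0.77, -0.0, 0.001]
contact_force: [-0.9, 1.0, 11.2]
grip_width: 0.0081
t 37.17 fix mm [-249.5 -475.4   17.1] yaw 0.1867 F [-0.9  1.  11.2] w 8.1
time_s: 37.58
position: [0.4052, -0.3042, 0.1069]
eef_rot: [0.638, 0.77, 0.0, -0.001]
contact_force: [0.9, -1.2, -0.2]
grip_width: 0.0081
t 37.58 fix mm [-250.5 -474.1  106.9] yaw 0.1875 F [ 0.9 -1.2 -0.2] w 8.1
```

```bash

python3 -m crank '[[0,[36,18,-10],[0,0,0]],[0,[72,36,-20],[0,0,0]],[0,[108,54,-20],[0,0,0]],[0,[144,72,-20],[0,0,0]],[0,[180,90,-20],[0,0,0]]]'
python3 -m crank '[[0,[36,18,0],[0,0,0]],[0,[72,36,0],[0,0,0]],[0,[108,54,0],[0,0,0]],[0,[144,72,0],[0,0,0]],[0,[180,90,0],[0,0,0]]]'
python3 -m crank '[[0,[36,18,0],[0,0,0]],[0,[72,36,0],[0,0,0]],[0,[108,54,0],[0,0,0]],[0,[130,66,0],[0,0,0]],[0,[140,71,0],[0,0,0]]]'
python3 -m crank '[[0,[0,0,0],[0,0,0]],[0,[0,0,0],[0,0,0]],[0,[0,0,0],[0,0,0]],[0,[0,0,0],[0,0,0]],[0,[0,0,0],[0,0,0]]]'
python3 - <<'E'
from h import *
pockets(); p,d=r.grab_frame("wrist"); cv2.imwrite("pics/w22.png",p)
E
```

```text
time_s: 38.0
position: [0.461, -0.1098, 0.127]
eef_rot: [0.638, 0.77, 0.0, 0.001]
contact_force: [0.4, -0.3, -0.8]
grip_width: 0.0082
time_s: 38.42
position: [0.516, 0.0842, 0.1267]
eef_rot: [0.638, 0.77, 0.0, 0.001]
contact_force: [1.0, -1.1, -0.1]
grip_width: 0.0081
time_s: 38.83
position: [0.5597, 0.2377, 0.1267]
eef_rot: [0.637, 0.771, 0.001, -0.0]
contact_force: [-1.0, 0.1, -0.7]
grip_width: 0.0079
time_s: 39.25
position: [0.5596, 0.2316, 0.126]
eef_rot: [0.639, 0.769, -0.0, 0.0]
contact_force: [0.0, -0.1, -0.8]
grip_width: 0.0079
t 39.25 fix mm [  1.3  23.4 126. ] yaw 0.1852 F [ 0.  -0.1 -0.8] w 7.9
pocket 255 [326.9 169.1] [ 0.4 46.6]
pocket 1444 [327.  199.1] [ 0.4 24.7]
deck X edges [-35.24155333  36.56189629]
```

View pics/w22.png

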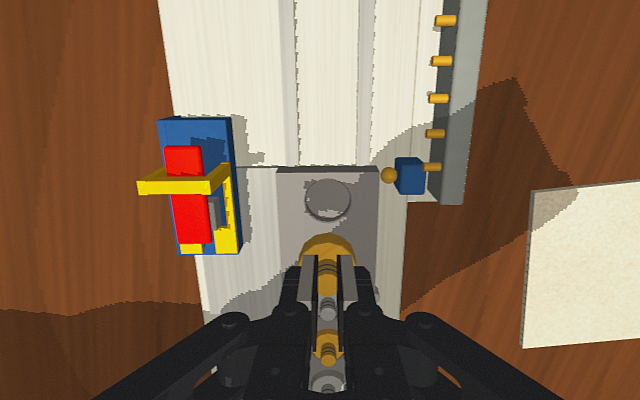

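```bash

python3 -m crank '[[0,[1,0,30],[0,0,0]],[0,[1,0,55],[0,0,0]],[0,[1,0,71],[0,0,0]],[0,[1,0,75],[0,0,0]],[0,[1,0,75],[0,0,0]]]'
python3 -c "from h import *;st()"
python3 -m crank '[[0,[0,0,3],[0,0,0]],[0,[0,0,6],[0,0,0]],[0,[0,0,8],[0,0,0]],[0,[0,0,10],[0,0,0]],[0,[0,0,10],[0,0,0]]]'
python3 -c "from h import *;st()"
```

```text
time_s: 39.77
position: [0.5587, 0.2336, 0.05]
eef_rot: [0.638, 0.77, -0.001, -0.001]
contact_force: [1.1, 0.7, -0.5]
grip_width: 0.008
t 39.77 fix mm [ 0.8 25.6 50. ] yaw 0.1868 F [ 1.1  0.7 -0.5] w 8.0
time_s: 40.18
position: [0.5593, 0.234, 0.0409]
eef_rot: [0.638, 0.77, 0.0, 0.0]
contact_force: [0.3, 0.2, -1.1]
grip_width: 0.0084
t 40.18 fix mm [ 1.5 25.8 40.9] yaw 0.1868 F [ 0.3  0.2 -1.1] w 8.4
```

```bash

python3 -m crank '[[0,[0,0,1],[0,0,0]],[0,[0,0,1],[0,0,0]],[0,[0,0,1],[0,0,0]],[40,[0,0,1],[0,0,0]],[40,[0,0,1],[0,0,0]]]'
python3 -m crank '[[40,[0,0,0],[0,0,0]],[40,[0,0,-10],[0,0,0]],[40,[0,0,-30],[0,0,0]],[40,[0,0,-60],[0,0,0]],[40,[0,0,-100],[0,0,0]]]'
python3 -m crank '[[40,[-30,0,-20],[0,0,0]],[40,[-70,0,-40],[0,0,0]],[40,[-110,0,-60],[0,0,0]],[40,[-150,0,-80],[0,0,0]],[40,[-190,0,-80],[0,0,0]]]'
python3 -m crank '[[40,[-15,0.5,0],[0,0,0]],[40,[-15,0.5,0],[0,0,0]],[40,[-15,0.5,0],[0,0,0]],[40,[-15,0.5,0],[0,0,0]],[40,[-15,0.5,0],[0,0,0]]]'
python3 - <<'E'
from h import *
st(); c=r.get_calibration("wrist"); p,d=r.grab_frame("wrist"); cv2.imwrite("pics/w23.png",p)
P=deproj(c,d);zz=P[...,2]; F=np.stack([(P[...,:2]@FX-O[0])*1000,(P[...,:2]@FY-O[1])*1000,zz*1000],-1)
k=(zz>.064)&(zz<.076)&(abs(F[...,0])<20)&(abs(F[...,1]+175)<40); print("handle",np.percentile(F[k][:,0],[1,50,99]),np.percentile(F[k][:,1],[1,50,99]))
m=(zz>.043)&(zz<.055)&(abs(F[...,0])<25)&(F[...,1]>-160)
for a,ce in blobs(m,20):
    q=ray(c,*ce,.048); n,l=cv2.connectedComponents(m.astype(np.uint8)); b=l==l[int(round(ce[1])),int(round(ce[0]))]
    print("top",a,np.round([(q[:2]@FX-O[0])*1000,(q[:2]@FY-O[1])*1000],1),"z98",np.round(np.percentile(F[b][:,2],95),1))
p,d=r.grab_frame("scene"); cv2.imwrite("pics/s23.png",cv2.resize(p[175:325,280:455],None,fx=4,fy=4,interpolation=cv2.INTER_CUBIC))
E
```

```text
time_s: 40.6
position: [0.5593, 0.2341, 0.04]
eef_rot: [0.638, 0.77, 0.0, 0.0]
contact_force: [0.1, -0.1, -0.1]
grip_width: 0.0317
time_s: 41.02
position: [0.5579, 0.2336, 0.1397]
eef_rot: [0.638, 0.77, -0.001, -0.001]
contact_force: [2.0, 0.2, -0.2]
grip_width: 0.0342
time_s: 41.43
position: [0.5943, 0.0535, 0.2235]
eef_rot: [0.637, 0.77, 0.002, 0.002]
contact_force: [2.0, 0.2, 0.3]
grip_width: 0.0344
time_s: 41.85
position: [0.5963, 0.0408, 0.2196]
eef_rot: [0.637, 0.771, 0.0, -0.0]
contact_force: [-0.2, 0.4, 0.1]
grip_width: 0.0342
t 41.85 fix mm [   1.7 -170.9  219.6] yaw 0.1889 F [-0.2  0.4  0.1] w 34.2
handle [-4.42520471  1.63045636  6.84672972] [-191.85203068 -180.21572793 -170.22627521]
top 195 [  0.2 -58.7] z98 49.3
top 170 [   0.4 -100.9] z98 49.3
top 154 [   0.2 -143.4] z98 49.0
```

View pics/w23.png

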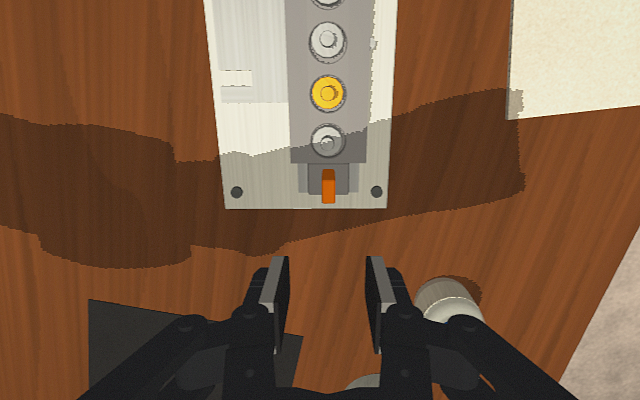

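View pics/s23.png

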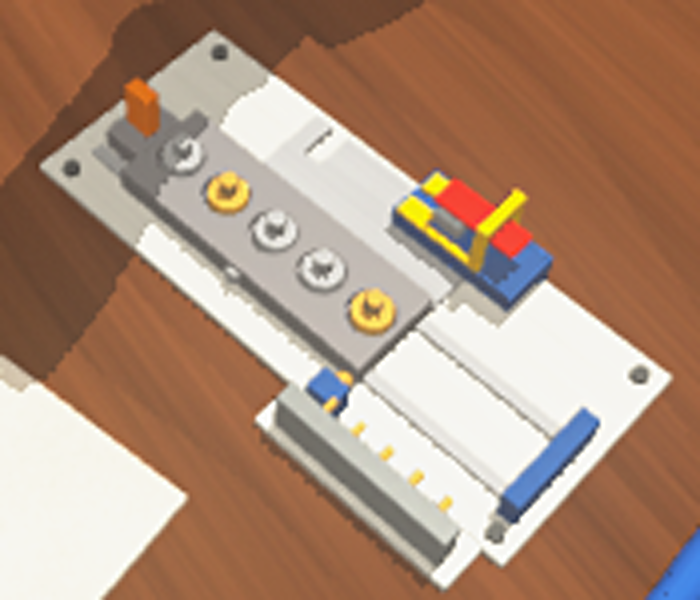

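```bash

python3 -m crank '[[40,[0,0,20],[0,0,0]],[40,[0,0,50],[0,0,0]],[40,[0,0,85],[0,0,0]],[40,[0,0,120],[0,0,0]],[40,[0,0,120],[0,0,0]]]'
python3 - <<'E'
from h import *
st(); p,d=r.grab_frame("wrist"); cv2.imwrite("pics/w24.png",p); st()
E
```

```text
time_s: 42.37
position: [0.593, 0.0394, 0.0935]
eef_rot: [0.637, 0.77, -0.003, -0.003]
contact_force: [-1.3, -0.6, 0.2]
grip_width: 0.034
t 42.37 fix mm [  -1.8 -171.6   93.5] yaw 0.1884 F [-1.3 -0.6  0.2] w 34.0
t 42.42 fix mm [  -0.2 -171.4   96.8] yaw 0.1885 F [0.4 0.1 0.7] w 34.4
```

View pics/w24.png

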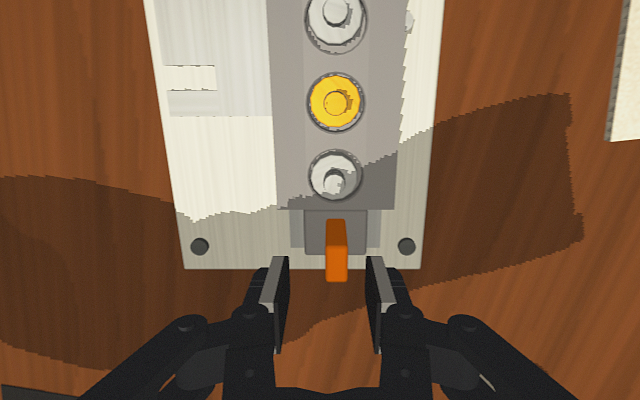

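```bash

python3 -m crank '[[40,[-8,1.5,0],[0,0,0]],[40,[-8,1.5,15],[0,0,0]],[40,[-8,1.5,35],[0,0,0]],[40,[-8,1.5,48],[0,0,0]],[40,[-8,1.5,48],[0,0,0]]]'
python3 -c "from h import *;st()"
python3 -m crank '[[0,[0,0,0],[0,0,0]],[0,[0,0,0],[0,0,0]],[0,[0,0,0],[0,0,0]],[0,[0,0,0],[0,0,0]],[0,[0,0,0],[0,0,0]]]'
python3 -c "from h import *;st()"
```

```text
time_s: 42.83
position: [0.5994, 0.0313, 0.0508]
eef_rot: [0.638, 0.77, -0.0, -0.0]
contact_force: [0.1, -0.8, -0.4]
grip_width: 0.0342
t 42.83 fix mm [   3.  -180.8   50.8] yaw 0.1867 F [ 0.1 -0.8 -0.4] w 34.2
time_s: 43.25
position: [0.5993, 0.0316, 0.0529]
eef_rot: [0.638, 0.77, -0.0, 0.0]
contact_force: [-8.3, -2.4, 9.1]
grip_width: 0.0107
t 43.25 fix mm [   2.9 -180.5   52.9] yaw 0.1872 F [-8.3 -2.4  9.1] w 10.7
```

```bash

python3 -m crank '[[0,[3,0,0],[0,0,0]],[0,[9,0,0],[0,0,0]],[0,[18,0,0],[0,0,0]],[0,[28,0,0],[0,0,0]],[0,[38,0,0],[0,0,0]]]'
python3 -m crank '[[0,[10,0,0],[0,0,0]],[0,[20,0,0],[0,0,0]],[0,[30,0,0],[0,0,0]],[0,[38,0,0],[0,0,0]],[0,[44,0,0],[0,0,0]]]'
python3 -c "from h import *;st()"
python3 -m crank '[[0,[5,0,0],[0,0,0]],[0,[10,0,0],[0,0,0]],[0,[15,0,0],[0,0,0]],[0,[20,0,0],[0,0,0]],[0,[24,0,0],[0,0,0]]]'
python3 -c "from h import *;st()"
python3 -m crank '[[0,[1,0,0],[0,0,0]],[0,[2,0,0],[0,0,0]],[0,[3,0,0],[0,0,0]],[0,[4,0,0],[0,0,0]],[0,[4,0,0],[0,0,0]]]'
python3 -c "from h import *;st()"
```

```text
time_s: 43.67
position: [0.5921, 0.0685, 0.0529]
eef_rot: [0.638, 0.77, -0.001, 0.0]
contact_force: [-9.6, -3.6, 11.7]
grip_width: 0.0106
time_s: 44.08
position: [0.5836, 0.1126, 0.0529]
eef_rot: [0.638, 0.77, -0.001, 0.0]
contact_force: [-11.1, -5.2, 13.8]
grip_width: 0.0106
t 44.08 fix mm [  2.6 -97.9  52.9] yaw 0.1875 F [-11.1  -5.2  13.8] w 10.6
time_s: 44.5
position: [0.5793, 0.1344, 0.0529]
eef_rot: [0.638, 0.77, -0.001, 0.001]
contact_force: [-12.9, -5.9, 13.1]
grip_width: 0.0104
t 44.5 fix mm [  2.5 -75.7  52.9] yaw 0.186 F [-12.9  -5.9  13.1] w 10.4
time_s: 44.92
position: [0.5787, 0.1377, 0.0529]
eef_rot: [0.638, 0.77, -0.002, 0.001]
contact_force: [-11.5, -12.7, 16.3]
grip_width: 0.0106
t 44.92 fix mm [  2.5 -72.4  52.9] yaw 0.186 F [-11.5 -12.7  16.3] w 10.6
```

The carriage moved 108.1 mm and stands on the end stop. I'll release the handle, then shut the fingers and move above the red bar.

```bash

python3 -m crank '[[0,[-2,0,0],[0,0,0]],[40,[-2,0,0],[0,0,0]],[40,[-2,0,0],[0,0,0]],[40,[-2,0,0],[0,0,0]],[40,[-2,0,0],[0,0,0]]]'
python3 -m crank '[[40,[0,0,-15],[0,0,0]],[40,[0,0,-40],[0,0,0]],[40,[0,0,-75],[0,0,0]],[40,[0,0,-90],[0,0,0]],[0,[0,0,-90],[0,0,0]]]'
python3 -m crank '[[0,[28,-26,0],[0,0,0]],[0,[56,-52,0],[0,0,0]],[0,[80,-74,0],[0,0,0]],[0,[94,-84,0],[0,0,0]],[0,[94,-84,0],[0,0,0]]]'
python3 -m crank '[[0,[0,0,0],[0,0,0]],[0,[0,0,0],[0,0,0]],[0,[0,0,0],[0,0,0]],[0,[0,0,0],[0,0,0]],[0,[0,0,0],[0,0,0]]]'
python3 - <<'E'
from h import *
st(); c=r.get_calibration("wrist"); p,d=r.grab_frame("wrist"); cv2.imwrite("pics/w25.png",p)
p,d=r.grab_frame("scene"); cv2.imwrite("pics/s25.png",cv2.resize(p[175:325,280:455],None,fx=4,fy=4,interpolation=cv2.INTER_CUBIC))
E
```

```text
time_s: 45.33
position: [0.58, 0.138, 0.0519]
eef_rot: [0.638, 0.77, 0.0, 0.0]
contact_force: [0.0, 0.1, -0.1]
grip_width: 0.0342
time_s: 45.75
position: [0.5814, 0.1389, 0.1464]
eef_rot: [0.638, 0.77, 0.002, 0.002]
contact_force: [0.2, 0.1, -0.7]
grip_width: 0.0232
time_s: 46.17
position: [0.4766, 0.2176, 0.1423]
eef_rot: [0.636, 0.772, 0.0, -0.0]
contact_force: [0.4, 0.6, 1.1]
grip_width: -0.0001
time_s: 46.58
position: [0.4798, 0.214, 0.1411]
eef_rot: [0.638, 0.77, -0.0, -0.0]
contact_force: [-0.8, -0.6, -0.4]
grip_width: -0.0001
t 46.58 fix mm [-80.3  21.1 141.1] yaw 0.1858 F [-0.8 -0.6 -0.4] w -0.1
```

View pics/w25.png

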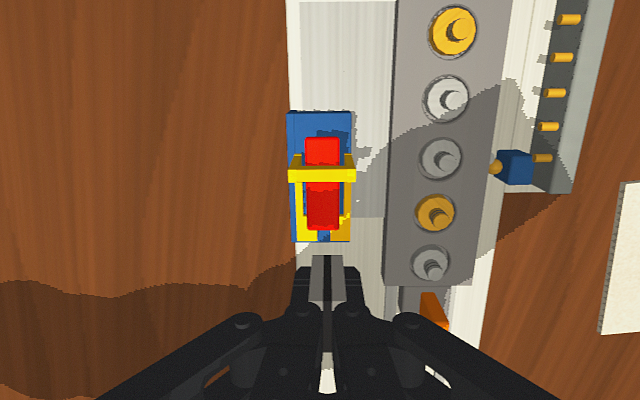

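View pics/s25.png

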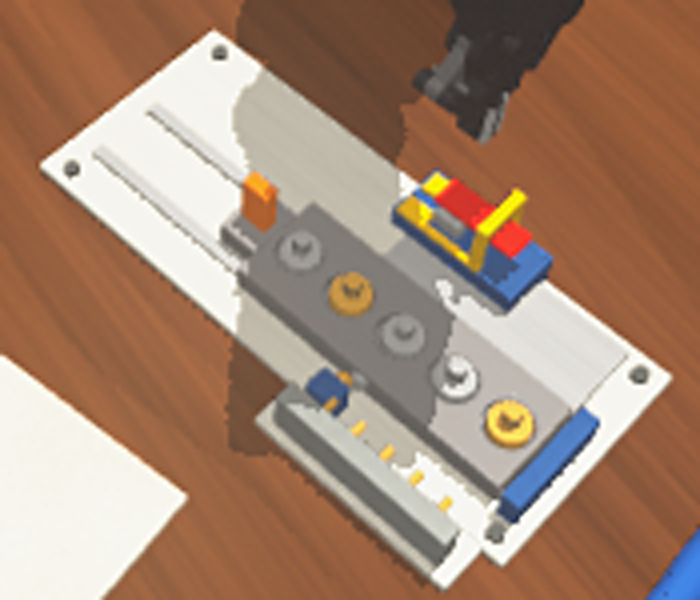

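```bash
python3 - <<'E'
from h import *
st(); c=r.get_calibration("wrist"); p,d=r.grab_frame("wrist"); P=deproj(c,d);zz=P[...,2]*1000
F=np.stack([(P[...,:2]@FX-O[0])*1000,(P[...,:2]@FY-O[1])*1000,zz],-1)
h=cv2.cvtColor(p,cv2.COLOR_BGR2HSV);H,S,V=[h[...,i] for i in range(3)]
g=np.zeros(zz.shape,bool); g[100:250,280:365]=1
for n,m in dict(red=g&((H<5)|(H>172))&(S>150)&(zz>40),cross=g&(zz>72)&(zz<90)).items():
    Q=F[m]; print(n,len(Q),[np.round(np.percentile(Q[:,i],[1,50,99]),1).tolist() for i in range(3)])
k=(abs(zz-70)<4)&(abs(F[...,0])<15)&(abs(F[...,1]+73)<25); print("handle",[np.round(np.percentile(F[k][:,i],[1,50,99]),1).tolist() for i in range(2)])
E
```

```text
t 46.68 fix mm [-80.4  21.3 141.2] yaw 0.1862 F [-0.7  0.4  0.4] w 0.1
red 2493 [[-94.8, -84.3, -74.0], [7.9, 35.3, 69.3], [61.9, 64.0, 65.6]]
cross 1080 [[-104.2, -84.7, -64.7], [45.4, 50.5, 53.6], [72.5, 79.9, 81.5]]
handle [[-4.9, 2.2, 6.4], [-69.0, -63.6, -62.0]]
```

```bash

python3 -m crank '[[0,[3,-3.5,30],[0,0,0]],[0,[3,-3.5,55],[0,0,0]],[0,[3,-3.5,66],[0,0,0]],[0,[3,-3.5,71],[0,0,0]],[0,[3,-3.5,71],[0,0,0]]]'
python3 -c "from h import *;st()"
python3 -m crank '[[0,[0,0,4],[0,0,0]],[0,[0,0,8],[0,0,0]],[0,[0,0,12],[0,0,0]],[0,[0,0,16],[0,0,0]],[0,[0,0,20],[0,0,0]]]'
python3 -c "from h import *;st()"
```

```text
time_s: 47.15
position: [0.4752, 0.2169, 0.0697]
eef_rot: [0.638, 0.77, -0.001, -0.0]
contact_force: [-1.2, 0.0, -0.2]
grip_width: 0.0
t 47.15 fix mm [-84.4  24.7  69.7] yaw 0.1871 F [-1.2  0.  -0.2] w 0.0
time_s: 47.57
position: [0.4763, 0.2173, 0.0511]
eef_rot: [0.638, 0.77, 0.001, 0.001]
contact_force: [0.2, -0.0, 9.9]
grip_width: -0.0
t 47.57 fix mm [-83.1  25.   51.1] yaw 0.1868 F [ 0.2 -0.   9.9] w -0.0
```

```bash

python3 -m crank '[[0,[0,0,1],[0,0,0]],[0,[0,0,2],[0,0,0]],[0,[0,0,4],[0,0,0]],[0,[0,0,5],[0,0,0]],[0,[0,0,5],[0,0,0]]]'
python3 -c "from h import *;st()"
python3 -m crank '[[0,[3,0,0],[0,0,0]],[0,[6,0,0],[0,0,0]],[0,[9,0,0],[0,0,0]],[0,[12,0,0],[0,0,0]],[0,[15,0,0],[0,0,0]]]'
python3 -c "from h import *;st()"
```

```text
time_s: 47.98
position: [0.4765, 0.2174, 0.0469]
eef_rot: [0.638, 0.77, 0.001, 0.001]
contact_force: [-4.5, -2.7, 25.6]
grip_width: -0.0001
t 47.98 fix mm [-82.9  25.   46.9] yaw 0.1868 F [-4.5 -2.7 25.6] w -0.1
time_s: 48.4
position: [0.4749, 0.2289, 0.0468]
eef_rot: [0.639, 0.769, -0.0, 0.002]
contact_force: [2.8, -21.3, 26.8]
grip_width: 0.0003
t 48.4 fix mm [-82.4  36.6  46.8] yaw 0.1841 F [  2.8 -21.3  26.8] w 0.3
```

```bash

python3 -m crank '[[0,[2,0,-1],[0,0,0]],[0,[4,0,-1.5],[0,0,0]],[0,[6,0,-1.5],[0,0,0]],[0,[8,0,-1.5],[0,0,0]],[0,[10,0,-1.5],[0,0,0]]]'
python3 -c "from h import *;st()"
python3 - <<'E'
from h import *
p,d=r.grab_frame("wrist"); cv2.imwrite("pics/w26.png",p)
p,d=r.grab_frame("scene"); cv2.imwrite("pics/s26.png",cv2.resize(p[175:325,280:455],None,fx=4,fy=4,interpolation=cv2.INTER_CUBIC))
E
```

```text
time_s: 48.82
position: [0.4722, 0.2402, 0.0477]
eef_rot: [0.639, 0.77, 0.0, 0.001]
contact_force: [2.8, -9.5, 11.1]
grip_width: 0.0001
t 48.82 fix mm [-82.9  48.2  47.7] yaw 0.1853 F [ 2.8 -9.5 11.1] w 0.1
```

View pics/s26.png

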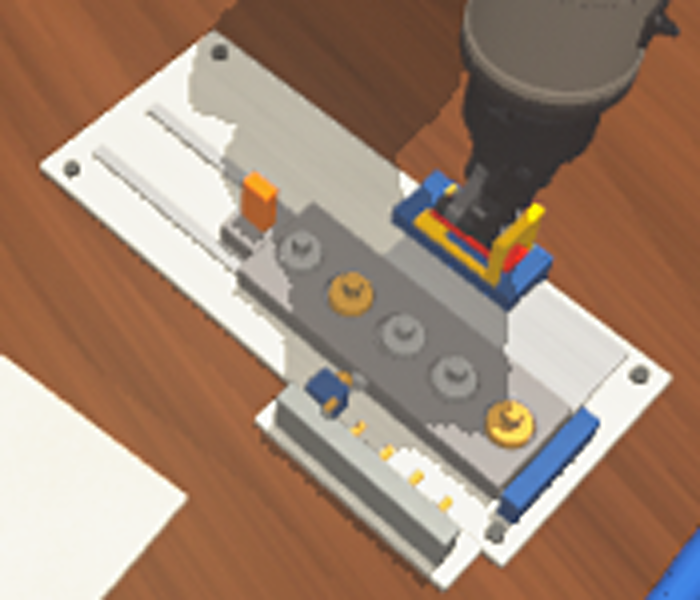

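View pics/w26.png

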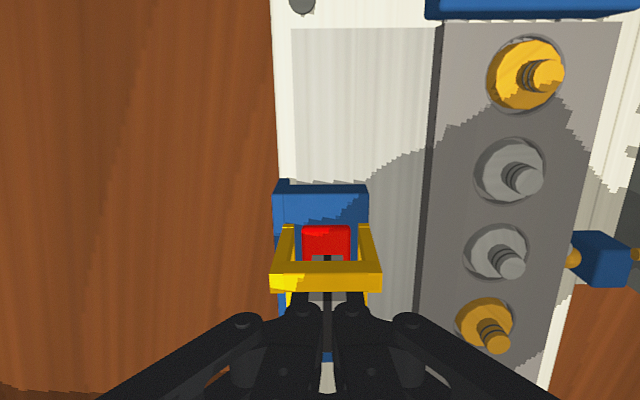

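The keeper is moving with the finger and the plunger is 16 mm deep. I'll keep going to the stop.

```bash

python3 -m crank '[[0,[2,0,0],[0,0,0]],[0,[3,0,0],[0,0,0]],[0,[4,0,0],[0,0,0]],[0,[5,0,0],[0,0,0]],[0,[6,0,0],[0,0,0]]]'
python3 -c "from h import *;st()"
python3 -m crank '[[0,[1,0,0],[0,0,0]],[0,[2,0,0],[0,0,0]],[0,[3,0,0],[0,0,0]],[0,[3,0,0],[0,0,0]],[0,[3,0,0],[0,0,0]]]'
python3 -c "from h import *;st()"
```

```text
time_s: 49.33
position: [0.471, 0.246, 0.0476]
eef_rot: [0.639, 0.77, 0.0, 0.001]
contact_force: [1.6, -9.2, 11.3]
grip_width: -0.0002
t 49.33 fix mm [-83.   54.2  47.6] yaw 0.1853 F [ 1.6 -9.2 11.3] w -0.2
time_s: 49.75
position: [0.4707, 0.2473, 0.0475]
eef_rot: [0.639, 0.769, -0.001, 0.002]
contact_force: [2.9, -18.0, 14.3]
grip_width: 0.0002
t 49.75 fix mm [-83.1  55.5  47.5] yaw 0.1843 F [  2.9 -18.   14.3] w 0.2
```

```bash

python3 -m crank '[[0,[1,0,0],[0,0,0]],[0,[2,0,0],[0,0,0]],[0,[3,0,0],[0,0,0]],[0,[3,0,0],[0,0,0]],[0,[3,0,0],[0,0,0]]]'
python3 -c "from h import *;st()"
python3 -m crank '[[0,[-6,0,0],[0,0,0]],[0,[-8,0,0],[0,0,0]],[0,[-8,0,-10],[0,0,0]],[0,[-8,0,-40],[0,0,0]],[0,[-8,0,-75],[0,0,0]]]'
python3 -m crank '[[0,[-30,0,-20],[0,0,0]],[0,[-60,0,-40],[0,0,0]],[0,[-60,0,-70],[0,0,0]],[0,[-60,0,-70],[0,0,0]],[0,[-60,0,-70],[0,0,0]]]'
python3 - <<'E'
from h import *
st(); c=r.get_calibration("wrist"); p,d=r.grab_frame("wrist"); cv2.imwrite("pics/w27.png",p); P=deproj(c,d);zz=P[...,2]*1000
F=np.stack([(P[...,:2]@FX-O[0])*1000,(P[...,:2]@FY-O[1])*1000,zz],-1)
h=cv2.cvtColor(p,cv2.COLOR_BGR2HSV);H,S,V=[h[...,i] for i in range(3)]
g=(F[...,0]<-60)&(F[...,0]>-115)&(F[...,1]>-20)&(F[...,1]<90)
for n,m in dict(red=g&((H<5)|(H>172))&(S>150)&(zz>40),cross=g&(zz>72)&(zz<90)).items():
    Q=F[m]; print(n,len(Q),[np.round(np.percentile(Q[:,i],[1,50,99]),1).tolist() for i in range(3)])
k=(abs(zz-70)<4)&(abs(F[...,0])<15)&(abs(F[...,1]+73)<25); print("handle",[np.round(np.percentile(F[k][:,i],[1,50,99]),1).tolist() for i in range(2)] if k.sum() else 0)
p,d=r.grab_frame("scene"); cv2.imwrite("pics/s27.png",p)
E
```

```text
time_s: 50.17
position: [0.4706, 0.2478, 0.0473]
eef_rot: [0.64, 0.769, -0.002, 0.003]
contact_force: [6.5, -29.9, 18.8]
grip_width: -0.0002
t 50.17 fix mm [-83.1  56.   47.3] yaw 0.1824 F [  6.5 -29.9  18.8] w -0.2
time_s: 50.58
position: [0.4691, 0.245, 0.1218]
eef_rot: [0.638, 0.77, -0.001, -0.001]
contact_force: [0.7, 0.8, -0.5]
grip_width: 0.0002
time_s: 51.0
position: [0.4823, 0.1861, 0.1938]
eef_rot: [0.639, 0.77, 0.001, 0.001]
contact_force: [-1.0, 0.3, -0.1]
grip_width: -0.0002
t 51.0 fix mm [-83.1  -6.8 193.8] yaw 0.1854 F [-1.   0.3 -0.1] w -0.2
red 1954 [[-95.0, -84.3, -73.9], [7.3, 37.5, 63.8], [50.2, 52.1, 53.8]]
cross 705 [[-104.6, -84.7, -64.9], [65.7, 69.1, 73.0], [78.4, 80.0, 81.6]]
handle [[-5.5, -0.2, 6.3], [-83.3, -72.4, -62.4]]
```

View pics/w27.png

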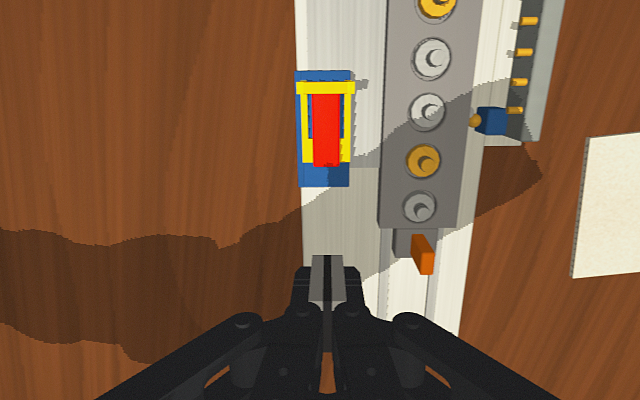

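View pics/s27.png

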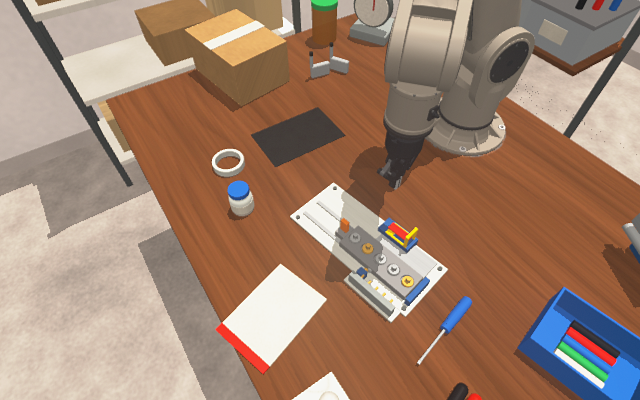

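Red bar top is at z 52 (trapped at 12 mm), the crossbar is back at its original across position (65.7 to 73.0 mm), and the handle is at home (-72.4). The mat is empty, and the jar, tape and screwdriver haven't moved. Handing in.

```bash
python3 -c "from h import *;st();print(r.job_done())"
```

```text
t 51.1 fix mm [-84.3  -6.5 191.8] yaw 0.1868 F [ 0.3  0.1 -0.6] w -0.1
the job is handed in; nothing more can be done
None
```

The job is done and handed in at about 51 s. I opened the keeper and drew the carriage back to its loading end. All five weights from the mat now stand shank up in pockets 1 to 5. I then pushed the carriage home, pressed the plunger to its stop and slid the keeper fully across while holding it down.

**Last checks:**
- **Plunger:** the red bar top is at 52 mm, 12 mm down, so it is trapped.
- **Keeper:** the crossbar is back where it stood at the start, within about 1 mm, and it ran up against its stop.
- **Carriage:** the handle is at its home position after 108 mm of travel. The plunger going past 4 mm confirms the detent clicked.
- **Weights:** all five show upright in their pockets in the last scene view, and the mat is empty. With the carriage drawn back I measured three shank tops, at the expected 48–49 mm; pockets 4 and 5 were checked by eye only.
- **Jar, tape and screwdriver:** they look unmoved, judged by eye from the pictures.

No check failed. The overhead and scene cameras disagreed by about 4 mm along the slide, so I worked from the wrist camera, which matched the robot to about 1 mm. I saw no weight knocked aside during the run.

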